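# Build up a filtration set on its flask

### The job

Build up the filtration set on the amber flask, one piece at a time: put the large rubber adapter in the flask's mouth, then the small adapter in the large one, then take the porcelain funnel from its stand and put its stem in the small adapter, and last lay the cover with its knob up on the funnel. Seat every piece fully and level, let go of it before fetching the next, and set the porcelain down without dropping it. Leave the stopper, the beaker and the wash bottle where they are.

Things in the scene. Friction and masses are not known exactly. Their poses are not given: they have to be found in the camera images.
- flask: Amber conical flask, bolted to the bench, in a new place each time. Origin: centre of its underside, z up. Foot 92 mm across, narrowing to a straight neck, 58 mm across outside, 48 mm inside, open 40 mm deep; its mouth is at z 120 mm. A 12 mm side tube reaches out to 58 mm along its +x at z 88 mm.
- adapter_large: Larger of two light-grey rubber rings, 32 mm tall, upright on the bench, 60 g. Origin: centre of its underside, z up. z 15 to 32: straight rim 62 mm across, hole 44 mm. Below: tapered plug 34 mm across at the bottom, 44 mm under the rim. Seated, the rim rests on the flask's mouth, its origin 105 mm above the flask's.
- adapter_small: Smaller light-grey rubber ring, 34 mm tall, 35 g. Origin: centre of its underside, z up. z 16 to 34: straight rim 48 mm across, hole 28 mm. Below: tapered plug 26 to 36 mm across, hole down to 17 mm. Seated, its rim rests on the wider top of the large one, its origin 16 mm above the large one's; grip it by the rim only, or the fingers meet the large one.
- stand: Grey plastic holder tube bolted to the bench (place varies), 45 mm tall, 48 mm across (68 mm at the foot), with a 34 mm hole; the funnel hangs in it at the start. Origin at the centre of its underside.
- funnel: White porcelain funnel, 64 mm tall, 120 g, at first upright in the stand, its origin 15 mm above the bench. Origin: lower end of the stem, z up. Stem z 0 to 30 mm, 10 mm across, widening to 16; open bowl z 30 to 64 mm, 58 to 60 mm across, 4 mm wall, flat underneath. Seated, the bowl rests on the small adapter's top, its origin 4 mm above that adapter's.
- cover: White porcelain cover, 60 g, knob up on the bench. Origin: centre of its underside, z up. Boss 40 to 44 mm across, z 0 to 8 mm; disc 70 mm across, z 8 to 14 mm; round black knob up to z 36 mm, 14 mm across at its foot, 18 at the top. Seated, the boss is in the funnel's bowl and the disc on its edge, its origin 56 mm above the funnel's.
- stopper: Bystander: solid light-grey rubber stopper without a hole, 48 mm across below, 58 mm above, 34 mm tall. Origin at the centre of its underside. Not needed.
- beaker: Bystander: empty clear glass beaker, 68 mm across, 85 mm tall. Origin at the centre of its underside. Not needed.
- wash_bottle: Bystander: white plastic bottle with a blue cap, 60 mm across, 125 mm tall. Origin at the centre of its underside. Not needed.

How it is judged (in metres and radians):
On the way, in this order (a step that is already met when the one before it is completed fails the run):
1. the large adapter sits in the flask's mouth, its rim resting on the glass, released (z of adapter_large in the frame of flask between 0.101 and 0.11 m and horizontal distance between adapter_large and flask below 0.008 m and angle between adapter_large's own z axis and vertical below 0.12 rad and contact force between adapter_large and the fingers below 0.05 N), for 0.2 s.
2. the small adapter sits in the large one, rim on rim, released (z of adapter_small in the frame of adapter_large between 0.012 and 0.021 m and horizontal distance between adapter_small and adapter_large below 0.008 m and angle between adapter_small's own z axis and vertical below 0.12 rad and contact force between adapter_small and the fingers below 0.05 N), for 0.2 s.
3. the funnel stands upright with its stem in the small adapter, released (z of funnel in the frame of adapter_small between 0 and 0.009 m and horizontal distance between funnel and adapter_small below 0.01 m and angle between funnel's own z axis and vertical below 0.12 rad and contact force between funnel and the fingers below 0.05 N), for 0.2 s.
4. the cover lies level on the funnel, released (z of cover in the frame of funnel between 0.052 and 0.061 m and horizontal distance between cover and funnel below 0.01 m and angle between cover's own z axis and vertical below 0.12 rad and contact force between cover and the fingers below 0.05 N), for 0.2 s.
At the end, for the whole second after the job is handed in: On the flask stand, in order, large adapter, small adapter, funnel, cover: each at its seated height on the piece below (-4 to +5 mm), within 8 mm (adapters) or 10 mm (funnel, cover) of its axis, tilted less than 0.12 rad, released and at rest (all of step 1 and all of step 2 and all of step 3 and all of step 4 and linear speed of each of adapter_large, adapter_small, funnel, cover below 0.02 m/s); the robot touches nothing.
It fails at once if the funnel is dropped (falls freely by more than about 2 cm) (contact force between funnel and the fingers below 0.05 N and linear speed of funnel above 0.65 m/s).
It fails at once if the cover is dropped (falls freely by more than about 2 cm) (contact force between cover and the fingers below 0.05 N and linear speed of cover above 0.65 m/s).
It fails at once if the stopper is moved by more than 25 mm (distance of stopper from where it was at the start of the episode above 0.025 m).
It fails at once if the beaker is moved by more than 25 mm (distance of beaker from where it was at the start of the episode above 0.025 m).
It fails at once if the wash bottle is moved by more than 25 mm (distance of wash_bottle from where it was at the start of the episode above 0.025 m).
It also fails if it takes over 152 s, if anything falls off the work surface, if the arm or the gripper's body presses on something with over 40 N, if the wrist force passes 120 N, or if a joint passes its speed limit or range.

### The arm

A 6-joint arm with a two-finger parallel gripper is mounted at the origin on the work surface. World frame = base frame: x ahead of the robot, y to its left, z up, the work surface at z = 0. Lengths are in mm, angles in rad, forces in N, time in s.
With the tool pointing down it reaches from about 400 to 825 mm from the base axis. Payload 7 kg.
Tool frame: the origin (TCP) lies midway between the tips of the shut fingers; the grasp point (between the pads) lies 19 mm behind it; z points along the fingers, y is the direction in which the jaws open and shut (so a half turn about z gives the same grasp; the last joint's range is limited). The gripper opens to 85 mm and grips with 20 to 120 N. Pads are 22 mm wide; open, the fingers measure 114 mm over their backs; the gripper's body (76 mm by 85 mm) begins 54 mm behind the grasp point. The pads swing forward as they close: fully open they stand 13 mm farther back than shut.
Start: joints at [-1.017, 0.359, 0.012, 0, -1.224, -0.288], TCP at [177.284, -651.28, 231.302] pointing down, gripper open.
Joint ranges: [-3.07, 3.07], [-1.43, 2.12], [-1.02, 1.25], [-3.03, 1.67], [-3.05, -0], [-3.03, 3.03]. Speed limits (rad/s): [2.39, 2.39, 3.01, 3.14, 3.14, 3.14].

### API

Orientations are given as a rotation vector (axis times angle).
In Python, from workcell import readout, optics, robot gives the robot as it stands. The module is installed in compiled form; this text tells all that it offers.
- The arm moves only by the shell command python3 -m jog 'ROWS'. ROWS is JSON, a list of rows, each a list of 7 numbers: the shift along the tool's x, y, z in m, then the turn, a rotation vector about the tool's x, y, z in degrees, then the opening, from 0 (shut) to 1 (fully open). A call has exactly 5 rows; each row shifts and turns the pose as measured when the row begins, along the tool's axes as they then stand; what a row does not reach is not made up. A row lasts 1/12 s, in which the tool goes at most 41.7 mm and 7.16 degrees, less where a joint would pass 70% of its speed; a pose out of reach is approached as far as the arm can. A call is refused whole if a number of a shift passes 0.0417 or a number of a turn 7.16, either way. A call with a gripper value outside its range is refused whole. The fingers move at their own pace and stop on an object; the grip force is fixed at half the most. Time passes only in rows, so rows that do not move let the fingers close, or fill a call up. It gives the time, the measured TCP pose, the force and the opening at its end, in the units of the state.
- readout.read_state(): the state, without advancing time (a new reading comes with each control period).
- optics.snapshot(name): name is "scene" or "top" or "wrist"; returns a dict with "color" (384x512x3 uint8, red, green, blue), "camera_matrix" (3x3 intrinsics, pixels), "rvec" (rotation vector, rad) and "tvec" (3), from world to camera coordinates, as OpenCV has them; the wrist camera has in their place "hand_eye" (4x4, takes a point from camera to tool coordinates, whose origin is the TCP and whose axes are the flange's). Camera axes: x right, y down, z forward; pixel columns grow to the right and rows downward; lengths in mm; the calibration is good to about 2 mm. A picture is of the moment at which its call begins: read the wrist's pose just before it. There is no depth.
- robot.hand_in(): hands the job in, once; it reports no verdict.
The state is a dict: "clock": time; "joint_positions": joint angles; "qvel": joint speeds; "joint_efforts": joint torques, N m; "eef_pos": TCP position; "orientation": TCP orientation; "contact_force": force on the tool from outside, world axes, zero at the start; "wrist_torque": the same for the moment, N m; "width": finger opening in mm.
Only numpy, scipy, OpenCV 4.12 (cv2) and the standard library are available. Lean on these libraries where they do the work, as an engineer would, in place of code of your own. Each camera call takes 0.05 s, during which the arm holds its last target.

## Working session

There is one attempt and no reset: what is moved stays moved. The work goes in short steps, Python scripts to look and compute and a shell command to move; the robot and the scene stay as the last step left them, time stands still between calls to the robot, and variables do not carry over. Pictures are saved under pics/ and viewed, and the job is handed in when it is done.

```bash
mkdir -p pics; python3 - <<'E'
from workcell import readout, optics
import cv2
s=readout.read_state(); print(s)
for n in ("scene","top","wrist"):
    o=optics.snapshot(n); cv2.imwrite(f"pics/{n}0.png",o["color"][:,:,::-1])
    print({k:v for k,v in o.items() if k!="color"})
E
```

```text
{'clock': 0.0, 'joint_positions': array([-1.01689827e+00,  3.59365360e-01,  1.10630786e-02, -3.41537292e-04,
       -1.22409905e+00, -2.88093612e-01]), 'qvel': array([ 9.96355606e-04, -1.77013024e-03,  4.96710992e-04, -1.01489165e-03,
       -2.96603349e-05,  1.01793269e-03]), 'joint_efforts': array([ 1.29868400e-03, -5.83328640e+01,  2.93409348e+01,  6.93632439e+00,
       -6.13821874e-03,  1.86025284e-05]), 'eef_pos': array([ 177.1543598 , -650.84074923,  230.38099045]), 'orientation': array([ 4.16067323e-01, -3.11355207e+00, -2.50684862e-03]), 'contact_force': array([-0.40242275, -0.12517257,  0.25238688]), 'wrist_torque': array([-0.01829819, -0.00843065, -0.01394641]), 'width': 84.99441398434011}
{'camera_matrix': array([[422.53529391,   0.        , 261.40177422],
       [  0.        , 422.53529391, 191.56553751],
       [  0.        ,   0.        ,   1.        ]]), 'rvec': array([ 1.98979307,  1.33264928, -0.57560451]), 'tvec': array([-220.36266526, -311.32545039, 1506.32138673])}
{'camera_matrix': array([[462.40357164,   0.        , 252.19264642],
       [  0.        , 462.40357164, 193.44781268],
       [  0.        ,   0.        ,   1.        ]]), 'rvec': array([ 2.19491037, -2.1860992 ,  0.09968787]), 'tvec': array([  -8.74541486,  558.08494637, 1164.85544372])}
{'camera_matrix': array([[333.50883369,   0.        , 259.85746848],
       [  0.        , 333.50883369, 190.74240275],
       [  0.        ,   0.        ,   1.        ]]), 'hand_eye': array([[ 2.69967216e-04, -9.44672576e-01, -3.28014712e-01,
         8.42870546e+01],
       [ 9.99999864e-01,  4.01692605e-04, -3.33828958e-04,
         5.10175749e-01],
       [ 4.47120146e-04, -3.28014577e-01,  9.44672555e-01,
        -1.41326226e+02],
       [ 0.00000000e+00,  0.00000000e+00,  0.00000000e+00,
         1.00000000e+00]])}
```

View pics/scene0.png

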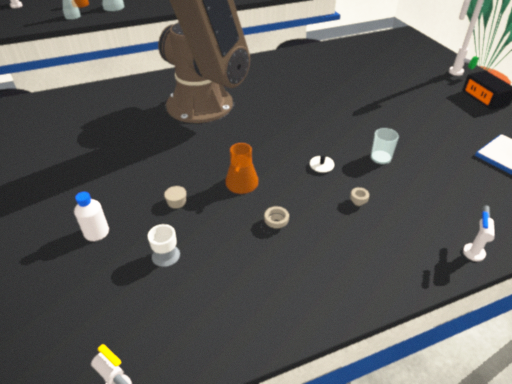

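View pics/top0.png

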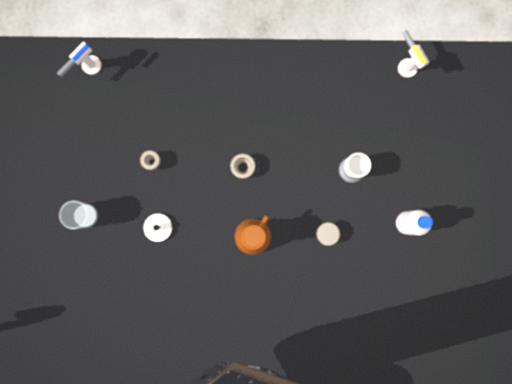

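View pics/wrist0.png

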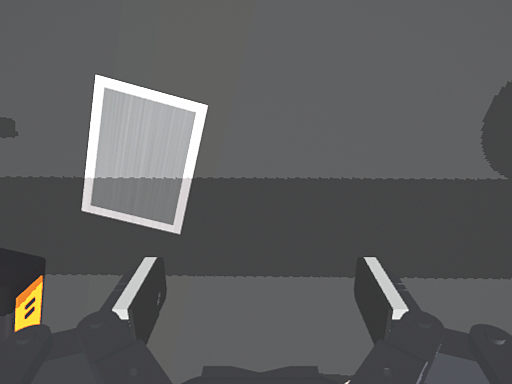

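The top view shows the flask at about (252,237), the large adapter (243,166), small adapter (150,160), funnel in its stand (355,167), cover (158,228), stopper (328,234), beaker (78,215) and bottle (412,223). Next I'll enlarge the crops and measure.

```bash
cat > h.py <<'E'
import numpy as np, cv2
from workcell import readout, optics
from scipy.spatial.transform import Rotation as R
def cam(n, o=None, s=None):
    s = s or readout.read_state(); o=o or optics.snapshot(n)
    K=o["camera_matrix"]
    if n=="wrist":
        T=np.eye(4); T[:3,:3]=R.from_rotvec(s["orientation"]).as_matrix(); T[:3,3]=s["eef_pos"]
        W=np.linalg.inv(T@o["hand_eye"]); Rm,t=W[:3,:3],W[:3,3]
    else: Rm,t=R.from_rotvec(o["rvec"]).as_matrix(),o["tvec"]
    return o["color"],K,Rm,t
def proj(P,K,Rm,t):
    c=np.atleast_2d(P)@Rm.T+t; q=c@K.T; return q[:,:2]/q[:,2:]
def back(uv,z,K,Rm,t):
    d=Rm.T@np.linalg.inv(K)@np.array([uv[0],uv[1],1.]); c=-Rm.T@t
    return c+d*(z-c[2])/d[2]
def circ(x,y,z,r,n=60):
    a=np.linspace(0,2*np.pi,n); return np.c_[x+r*np.cos(a),y+r*np.sin(a),0*a+z]
def fitcirc(mask,z,K,Rm,t):
    "centre of hull of mask backprojected to plane z"
    cs,_=cv2.findContours(mask.astype(np.uint8),cv2.RETR_EXTERNAL,cv2.CHAIN_APPROX_NONE)
    c=max(cs,key=cv2.contourArea)[:,0,:]
    P=np.array([back(p,z,K,Rm,t)[:2] for p in c]).astype(np.float32)
    (x,y),r=cv2.minEnclosingCircle(P); return x,y,r
def overlay(fn,img,K,Rm,t,circles,crop=None,sc=1):
    im=cv2.resize(img[:,:,::-1],None,fx=sc,fy=sc,interpolation=cv2.INTER_NEAREST)
    for c in circles:
        q=(proj(circ(*c[:4]),K,Rm,t)+.5)*sc; cv2.polylines(im,[q.astype(np.int32)],True,c[4] if len(c)>4 else (0,255,0),1)
    if crop: a,b,w,h=[int(v*sc) for v in crop]; im=im[b:b+h,a:a+w]
    cv2.imwrite(fn,im)
E
python3 - <<'E'
from h import *
for n,pts in (("top",dict(flask=((254,236),120),large=((243,166),32),small=((150,160),34),stand=((357,165),79),cover=((157.5,228),14),stopper=((328,234),34),beaker=((70,214),0),bottle=((425,222),125))),
              ("scene",dict(flask=((241,148),120),large=((276,214),32),small=((360,193),34),stand=((161,232),79),cover=((321,163),14),stopper=((175,190),34),beaker=((386,132),85),bottle=((83,198),125)))):
    c=cam(n)
    print("campos",n,-c[2].T@c[3])
    for k,(p,z) in pts.items(): print(n,k,back(p,z,*c[1:]).round(0))
c=cam("top"); cv2.imwrite("pics/t1.png",cv2.resize(c[0][130:270,130:380,::-1],None,fx=3.2,fy=3.2,interpolation=cv2.INTER_CUBIC))
c=cam("scene"); cv2.imwrite("pics/s1.png",cv2.resize(c[0][110:290,140:400,::-1],None,fx=3,fy=3,interpolation=cv2.INTER_CUBIC))
E
```

```text
campos top [ 468.87724829   11.90081774 1203.50986327]
top flask [451. -10. 120.]
top large [627.  17.  32.]
top small [641. 254.  34.]
top stand [ 625. -263.   79.]
top cover [469. 235.  14.]
top stopper [ 455. -198.   34.]
top beaker [504. 464.   0.]
top bottle [ 485. -410.  125.]
campos scene [1297.90976541 -301.71492592  799.30326206]
scene flask [447.  -6. 120.]
scene large [628.  18.  32.]
scene small [643. 255.  34.]
scene stand [ 622. -265.   79.]
scene cover [472. 233.  14.]
scene stopper [ 446. -196.   34.]
scene beaker [491. 430.  85.]
scene bottle [ 494. -410.  125.]
```

View pics/t1.png

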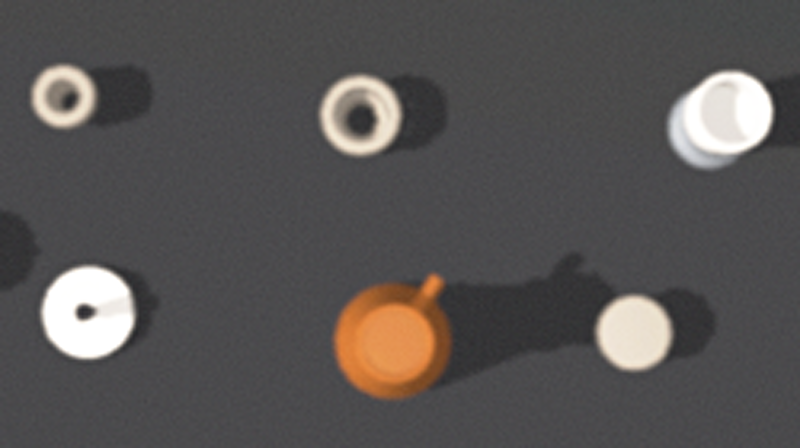

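View pics/s1.png

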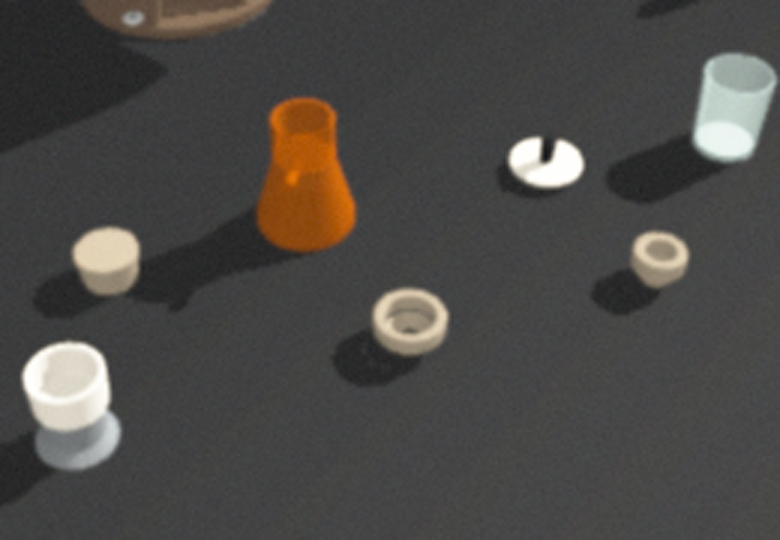

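The enlarged views show every object upright. The flask's mouth in the top crop is around (395,340). I'll get sub-pixel centres from circle fits, with overlays on both cameras.

```bash
python3 - <<'E'
from h import *
from scipy.optimize import minimize
# hull-based silhouette fit: render model silhouettes from circles, maximise IoU with mask in both cams
models=dict(flask=[(0,46),(2,46),(80,29),(120,29)],large=[(0,17),(15,22),(15,31),(32,31)],small=[(0,13),(16,18),(16,24),(34,24)],
 bowl=[(45,29),(79,30)],cover=[(8,35),(14,35)])
guess=dict(flask=(450,-9),large=(627,17),small=(642,254),bowl=(624,-264),cover=(470,234))
cs={n:cam(n) for n in("top","scene")}
for k,(gx,gy) in guess.items():
    res=[]
    for n,c in cs.items():
        img,K,Rm,t=c; S=8
        pc=proj([gx,gy,30],K,Rm,t)[0]; x0,y0=(pc-45).astype(int); sub=img[y0:y0+90,x0:x0+90]
        sub=cv2.resize(sub,None,fx=S,fy=S,interpolation=cv2.INTER_LINEAR).astype(int)
        mx=sub.max(2); 
        m=(mx>110)
        if k=="flask": m=(sub[:,:,0]-sub[:,:,2]>60)
        if k=="bowl": m=(sub.min(2)>165)
        m=m.astype(np.uint8)
        m=cv2.morphologyEx(m,cv2.MORPH_OPEN,np.ones((5,5)))
        num,lab,st,ce=cv2.connectedComponentsWithStats(m)
        # component nearest centre
        z=np.mean([q[0] for q in models[k]]); p=(proj([gx,gy,z],K,Rm,t)[0]-(x0,y0)+.5)*S
        i=1+np.argmin(np.hypot(*(ce[1:]-p).T)+1000*(st[1:,4]<2000)); m=(lab==i).astype(np.uint8)
        cc,_=cv2.findContours(m,cv2.RETR_EXTERNAL,cv2.CHAIN_APPROX_NONE)
        m=cv2.drawContours(0*m,[max(cc,key=cv2.contourArea)],-1,1,-1)
        def sil(xy):
            r=0*m
            L=models[k]
            for a,b in zip(L[:-1],L[1:]):
                P=np.r_[circ(*xy,*a),circ(*xy,*b)]
                q=(proj(P,K,Rm,t)-(x0,y0)+.5)*S
                cv2.fillConvexPoly(r,cv2.convexHull(q.astype(np.float32)).astype(np.int32),1)
            return r
        f=lambda xy:-(sil(xy)&m).sum()/ (sil(xy)|m).sum()
        r=minimize(f,(gx,gy),method="Nelder-Mead",options=dict(initial_simplex=[(gx,gy),(gx+8,gy),(gx,gy+8)]))
        print(k,n,r.x.round(1),round(-r.fun,3))
E
```

```text
flask top [541.5   1.5] -0.0
flask scene [479.5  99.5] -0.0
large top [718.5  27.5] -0.0
large scene [718.5  27.5] -0.0
small top [707. 265.] -0.0
small scene [707. 265.] -0.0
bowl top [ 689. -253.] -0.0
bowl scene [ 635. -199.] -0.0
cover top [561.5 244.5] -0.0
cover scene [480.5 325.5] -0.0<stdin>:34: RuntimeWarning: overflow encountered in scalar negative
```

```bash
cat > fit.py <<'E'
from h import *
from scipy.optimize import minimize
models=dict(flask=[(0,46),(2,46),(80,29),(120,29)],large=[(0,17),(15,22),(15,31),(32,31)],small=[(0,13),(16,18),(16,24),(34,24)],
 bowl=[(45,29),(79,30)],cover=[(8,35),(14,35)])
def fit(k,guess,c,S=8,dz=0):
        gx,gy=guess; img,K,Rm,t=c
        L=[(a+dz,b) for a,b in models[k]]
        pc=proj([gx,gy,30+dz],K,Rm,t)[0]; x0,y0=np.maximum((pc-45),0).astype(int); sub=img[y0:y0+90,x0:x0+90]
        sub=cv2.resize(sub,None,fx=S,fy=S,interpolation=cv2.INTER_LINEAR).astype(int)
        m=(sub.max(2)>110)
        if k=="flask": m=(sub[:,:,0]-sub[:,:,2]>60)
        if k=="bowl": m=(sub.min(2)>165)
        m=cv2.morphologyEx(m.astype(np.uint8),cv2.MORPH_OPEN,np.ones((5,5)))
        num,lab,st,ce=cv2.connectedComponentsWithStats(m)
        z=np.mean([q[0] for q in L]); p=(proj([gx,gy,z],K,Rm,t)[0]-(x0,y0)+.5)*S
        i=1+np.argmin(np.hypot(*(ce[1:]-p).T)+1000*(st[1:,4]<2000)); m=(lab==i).astype(np.uint8)
        cc,_=cv2.findContours(m,cv2.RETR_EXTERNAL,cv2.CHAIN_APPROX_NONE)
        m=cv2.drawContours(0*m,[max(cc,key=cv2.contourArea)],-1,1,-1)
        def sil(xy):
            r=0*m
            for a,b in zip(L[:-1],L[1:]):
                P=np.r_[circ(*xy,*a),circ(*xy,*b)]
                q=(proj(P,K,Rm,t)-(x0,y0)+.5)*S
                cv2.fillConvexPoly(r,cv2.convexHull(q.astype(np.float32)).astype(np.int32),1)
            return r
        def f(xy):
            s=sil(xy); return -float((s&m).sum())/float((s|m).sum())
        r=minimize(f,(gx,gy),method="Nelder-Mead",options=dict(initial_simplex=[(gx,gy),(gx+8,gy),(gx,gy+8)]))
        return r.x,-r.fun
E
python3 - <<'E'
from fit import *
guess=dict(flask=(450,-9),large=(627,17),small=(642,254),bowl=(624,-264),cover=(470,234))
cs={n:cam(n) for n in("top","scene")}
for k,g in guess.items():
    for n,c in cs.items():
        x,f=fit(k,g,c); print(k,n,x.round(1),round(f,3))
E
```

```text
flask top [448.7  -6.4] 0.949
flask scene [448.6  -7.5] 0.979
large top [629.6  19. ] 0.906
large scene [627.9  19.8] 0.969
small top [643.4 257. ] 0.931
small scene [641.8 256.6] 0.965
bowl top [ 626.4 -264.5] 0.792
bowl scene [ 626.3 -266. ] 0.867
cover top [469.6 238.3] 0.856
cover scene [473.2 235. ] 0.824
```

Both fixed cameras agree to about 2 mm. I'll square the tool first (tool x = world −X, y = +Y, z down), then go to the large adapter.

```bash
python3 -m jog '[[0,0,-0.01,0,0,5.1,1],[0,0,-0.01,0,0,5.1,1],[0,0,0,0,0,5.1,1],[0,0,0,0,0,0,1],[0,0,0,0,0,0,1]]'; cat > p.py <<'E'
import sys
from h import *
s=readout.read_state(); M=R.from_rotvec(s["orientation"]).as_matrix()
print(s["clock"],"pos",s["eef_pos"].round(1),"w",round(s["width"],1),"F",s["contact_force"].round(1),"Fz err rot(deg, tool) to square:",np.degrees((R.from_matrix(M).inv()*R.from_rotvec([0,-np.pi,0])).as_rotvec()).round(2))
if len(sys.argv)>3:
    d=np.array([float(v) for v in sys.argv[1:4]])-s["eef_pos"]; print("tool shift mm",(M.T@d).round(1))
E
python3 p.py 540 19.4 215
```

```text
clock: 0.97
eef_pos: [177.2, -651.0, 251.8]
orientation: [-0.016, -3.141, -0.001]
contact_force: [-0.3, -0.3, 0.1]
width: 85.5
0.9667 pos [ 177.2 -651.   251.8] w 85.5 F [-0.3 -0.3  0.1] Fz err rot(deg, tool) to square: [ 0.05 -0.02 -0.57]
tool shift mm [-356.1  674.    37.2]
```

```bash
for i in 1; do python3 -m jog '[[-0.024,0.038,0,0,0,-0.6,1],[-0.024,0.038,0,0,0,0,1],[-0.024,0.038,0,0,0,0,1],[-0.024,0.038,0,0,0,0,1],[-0.024,0.038,0,0,0,0,1]]'; done; python3 p.py 600 19.4 215
```

```text
clock: 1.38
eef_pos: [287.0, -472.6, 247.3]
orientation: [0.01, -3.137, -0.006]
contact_force: [1.1, -0.6, 0.8]
width: 85.5
1.3833 pos [ 287.  -472.6  247.3] w 85.5 F [ 1.1 -0.6  0.8] Fz err rot(deg, tool) to square: [ 0.23 -0.27  0.35]
tool shift mm [-316.1  489.9   32.8]
```

```bash
python3 -m jog '[[-0.024,0.038,0,0,0,0,1],[-0.024,0.038,0,0,0,0,1],[-0.024,0.038,0,0,0,0,1],[-0.024,0.038,0,0,0,0,1],[-0.024,0.038,0,0,0,0,1]]'; python3 p.py 600 19.4 215
```

```text
clock: 1.8
eef_pos: [394.0, -293.6, 247.3]
orientation: [0.034, -3.138, -0.006]
contact_force: [1.4, -0.9, -0.2]
width: 85.2
1.8 pos [ 394.  -293.6  247.3] w 85.2 F [ 1.4 -0.9 -0.2] Fz err rot(deg, tool) to square: [ 0.22 -0.2   1.24]
tool shift mm [-212.9  308.3   32.8]
```

```bash
python3 -m jog '[[-0.024,0.038,0,0,0,0,1],[-0.024,0.038,0,0,0,0,1],[-0.024,0.038,0,0,0,0,1],[-0.024,0.038,0,0,0,0,1],[-0.024,0.038,0,0,0,0,1]]'; python3 p.py 600 19.4 215
```

```text
clock: 2.22
eef_pos: [497.9, -112.8, 248.7]
orientation: [0.062, -3.141, -0.006]
contact_force: [0.7, -0.9, 0.4]
width: 85.5
2.2167 pos [ 497.9 -112.8  248.7] w 85.5 F [ 0.7 -0.9  0.4] Fz err rot(deg, tool) to square: [ 0.22 -0.01  2.25]
tool shift mm [-107.3  128.    34.2]
```

```bash
python3 -m jog '[[-0.026,0.032,0.009,0,0,2.2,1],[-0.026,0.032,0.009,0,0,0,1],[-0.026,0.032,0.009,0,0,0,1],[-0.026,0.032,0.009,0,0,0,1],[0,0,0,0,0,0,1]]'; python3 p.py 600 19.4 215
python3 - <<'E'
from fit import *
c=cam("wrist"); cv2.imwrite("pics/w1.png",c[0][:,:,::-1])
overlay("pics/w1o.png",*c,[(628.5,19.5,32,31),(628.5,19.5,32,22),(628.5,19.5,0,17)])
E
```

```text
clock: 2.63
eef_pos: [599.8, 22.1, 214.8]
orientation: [-0.034, 3.137, 0.007]
contact_force: [-0.1, -1.0, 0.5]
width: 85.5
2.6333 pos [599.8  22.1 214.8] w 85.5 F [-0.1 -1.   0.5] Fz err rot(deg, tool) to square: [0.27 0.26 1.23]
tool shift mm [-0.1 -2.7 -0.2]
```

View pics/w1o.png

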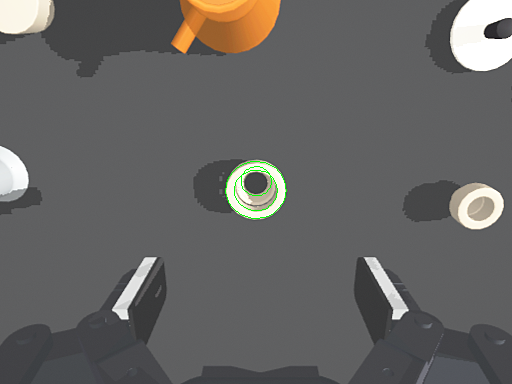

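The overlay sits right on the large adapter, at (256,190) in the wrist view, so (628.5, 19.5) is confirmed. Descending.

```bash
python3 -m jog '[[-0.014,-0.0015,0.038,0.2,0.2,1.2,1],[-0.0145,-0.0015,0.038,0,0,0,1],[0,0,0.038,0,0,0,1],[0,0,0.036,0,0,0,1],[0,0,0,0,0,0,1]]'; python3 p.py 628.5 19.5 3
```

```text
clock: 3.1
eef_pos: [630.3, 18.3, 65.7]
orientation: [-0.023, 3.133, 0.004]
contact_force: [-1.9, -0.1, -1.4]
width: 85.6
3.1 pos [630.3  18.3  65.7] w 85.6 F [-1.9 -0.1 -1.4] Fz err rot(deg, tool) to square: [0.14 0.51 0.85]
tool shift mm [ 2.3  1.1 62.7]
```

```bash
python3 -m jog '[[0.001,0.001,0.025,0,0.3,0.8,1],[0.001,0,0.02,0,0,0,1],[0,0,0.012,0,0,0,1],[0,0,0.004,0,0,0,1],[0,0,0,0,0,0,1]]'; python3 p.py 628.5 19.5 3
```

```text
clock: 3.52
eef_pos: [630.2, 17.2, 8.6]
orientation: [-0.012, 3.135, 0.002]
contact_force: [1.4, 0.7, 0.7]
width: 85.3
3.5167 pos [630.2  17.2   8.6] w 85.3 F [1.4 0.7 0.7] Fz err rot(deg, tool) to square: [0.07 0.35 0.42]
tool shift mm [1.7 2.3 5.6]
```

```bash
python3 -m jog '[[0.001,0.002,0.005,0,0.3,0,1],[0,0,0,0,0,0,1],[0,0,0,0,0,0,0.6],[0,0,0,0,0,0,0],[0,0,0,0,0,0,0]]'; python3 p.py 628.5 19.5 3;python3 -m jog '[[0,0,0,0,0,0,0],[0,0,0,0,0,0,0],[0,0,0,0,0,0,0],[0,0,0,0,0,0,0],[0,0,0,0,0,0,0]]'; python3 p.py 628.5 19.5 3;
```

```text
clock: 3.93
eef_pos: [633.0, 20.1, 10.3]
orientation: [-0.015, 3.132, 0.005]
contact_force: [0.3, 0.5, -0.3]
width: 60.5
3.9333 pos [633.   20.1  10.3] w 60.5 F [ 0.3  0.5 -0.3] Fz err rot(deg, tool) to square: [0.19 0.54 0.55]
tool shift mm [ 4.6 -0.6  7.3]
clock: 4.35
eef_pos: [633.5, 20.5, 11.7]
orientation: [-0.016, 3.13, 0.006]
contact_force: [0.6, -0.0, -1.4]
width: 60.3
4.35 pos [633.5  20.5  11.7] w 60.3 F [ 0.6 -0.  -1.4] Fz err rot(deg, tool) to square: [0.23 0.65 0.57]
tool shift mm [ 5.1 -0.9  8.6]
```

```bash
python3 -m jog '[[0,0,-0.03,0,0,0,0],[0,0,-0.035,0,0.3,0,0],[0,0,-0.035,0,0,0,0],[0,0,-0.035,0,0.3,0,0],[0,0,-0.035,0,0,0,0]]'; python3 p.py 448.5 -7 180
python3 - <<'E'
from h import *
s=readout.read_state();c=cam("wrist",s=s); x,y,z=s["eef_pos"]
d=z-11.7
overlay("pics/w2o.png",*c,[(628.5,19.5,32+d,31),(628.5,19.5,32+d,22),(633.5,20.5,32+d,31,(0,0,255))])
E
```

```text
clock: 4.77
eef_pos: [625.9, 18.2, 176.4]
orientation: [0.013, -3.12, 0.002]
contact_force: [1.8, -0.4, -1.8]
width: 60.7
4.7667 pos [625.9  18.2 176.4] w 60.7 F [ 1.8 -0.4 -1.8] Fz err rot(deg, tool) to square: [-0.06 -1.21  0.47]
tool shift mm [177.7 -23.8   0.2]
```

View pics/w2o.png

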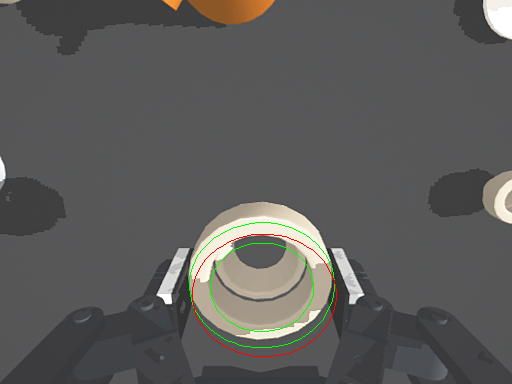

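```bash
cat > tv.py <<'E'
from h import *
def tcam():
    o=optics.snapshot("wrist"); W=np.linalg.inv(o["hand_eye"]); return o["color"],o["camera_matrix"],W[:3,:3],W[:3,3]
def tcirc(x,y,ztop,tilt,lst):
    "model circles in tool frame; object z = -tool z; tilt deg about tool y"
    out=[]
    for z,r in lst:
        P=circ(0,0,-z,r); P=R.from_euler('y',tilt,degrees=True).apply(P)+[x,y,ztop]; out.append(P)
    return out
def draw(fn,c,sets,sc=1.5,crop=None):
    im=cv2.resize(c[0][:,:,::-1],None,fx=sc,fy=sc)
    for P,col in sets: cv2.polylines(im,[((proj(P,*c[1:])+.5)*sc).astype(np.int32)],True,col,1)
    cv2.imwrite(fn,im)
E
python3 - <<'E'
from tv import *
c=tcam()
L=[(0,31),(0,22),(-17,31)]
S=[(P,(0,255,0)) for P in tcirc(5,0,-20.3,0,L)]+[(P,(0,0,255)) for P in tcirc(5,0,-20.3,-8,L)]
draw("pics/w3.png",c,S)
E
```

```text
(no output)
```

View pics/w3.png

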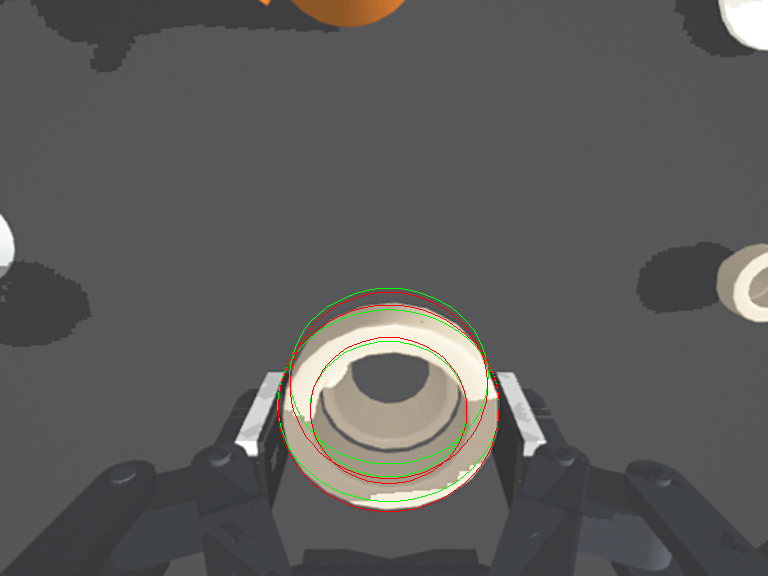

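```bash
python3 - <<'E'
from tv import *
from scipy.optimize import least_squares
c=tcam()
# extremal rows/cols: (circle idx, 'top'/'bot'/'w', value px in 1.5x)
obs=[(0,'t',325),(0,'b',510),(0,'w',215),(1,'t',352),(1,'b',487),(2,'t',303)]
L=[(0,31),(0,22),(-17,31)]
def f(p):
    C=[proj(P,*c[1:])*1.5+.75 for P in tcirc(p[0],0,p[1],p[2],L)]
    return [ (C[i][:,1].min() if k=='t' else C[i][:,1].max() if k=='b' else np.ptp(C[i][:,0]))-v for i,k,v in obs]
r=least_squares(f,[2,-20,0],diff_step=1e-3); print(r.x,r.fun)
draw("pics/w4.png",c,[(P,(0,0,255)) for P in tcirc(r.x[0],0,r.x[1],r.x[2],L)])
E
```

```text
[ -0.3678337  -17.51454104  -1.45312885] [-1.43035457  0.59078827 -0.3285615   1.9044693  -0.6538323  -0.41503175]
```

View pics/w4.png

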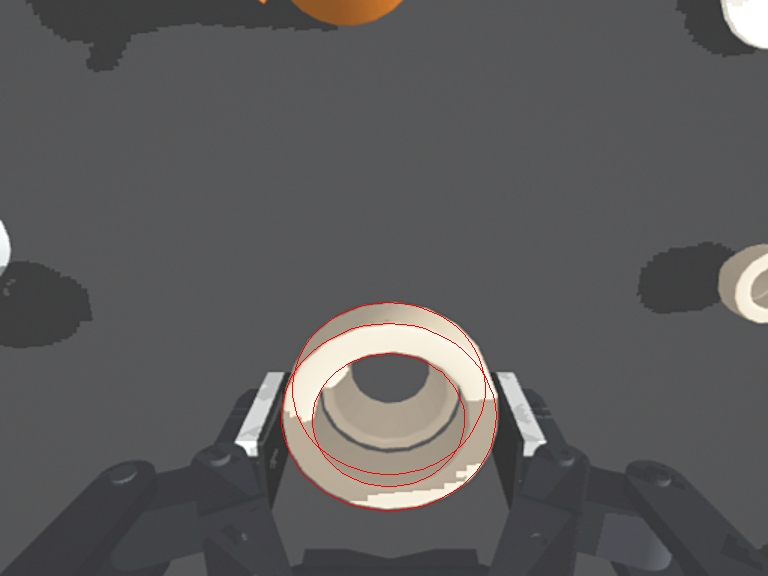

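The held-adapter fit matches to within 2 px. The ring is centred on the TCP with its underside 14.5 mm below it. Now to the flask.

```bash
python3 -m jog '[[0.036,-0.005,0,0,-0.6,0.5,0],[0.036,-0.005,0,0,-0.6,0,0],[0.036,-0.005,0,0,0,0,0],[0.036,-0.005,0,0,0,0,0],[0.02,-0.003,0,0,0,0,0]]'; python3 p.py 448 -7 165
```

```text
clock: 5.33
eef_pos: [458.9, -5.8, 169.3]
orientation: [-0.005, -3.139, 0.004]
contact_force: [0.0, 0.6, -0.8]
width: 60.3
5.3333 pos [458.9  -5.8 169.3] w 60.3 F [ 0.   0.6 -0.8] Fz err rot(deg, tool) to square: [-0.15 -0.17 -0.17]
tool shift mm [10.9 -1.2  4.4]
```

```bash
python3 - <<'E'
from h import *
for n in("wrist","top"):
    s=readout.read_state();c=cam(n,s=s)
    overlay(f"pics/{n}5.png",*c,[(448.6,-7,120,29),(448.6,-7,120,24),(448.6,-7,0,46)],sc=1.5 if n=="wrist" else 4,crop=None if n=="wrist" else (190,180,130,110))
E
```

```text
(no output)
```

View pics/wrist5.png

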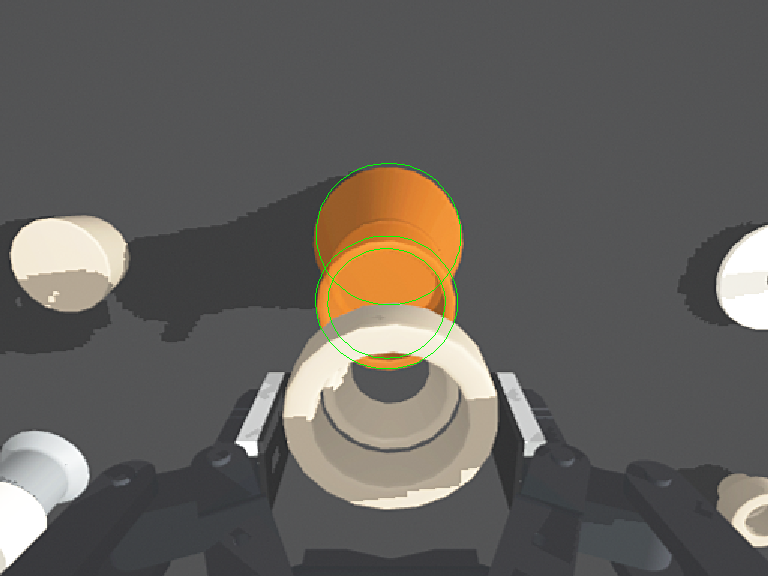

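View pics/top5.png

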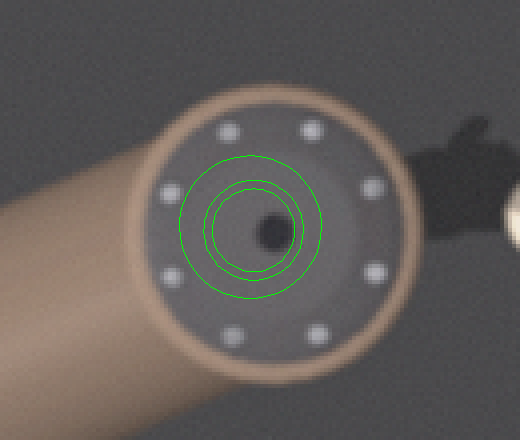

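The flask mouth in the wrist view sits about 4 px lower than the overlay, so in the wrist frame the flask is near X = 450. I'll use that, since the relative error is what counts here.

```bash
python3 -m jog '[[0.006,-0.001,0.002,-0.1,-0.1,0,0],[0.003,0,0.005,0,0,0,0],[0,0,0.008,0,0,0,0],[0,0,0.008,0,0,0,0],[0,0,0,0,0,0,0]]'; python3 p.py 449.6 -7 119.5
```

```text
clock: 5.85
eef_pos: [448.9, -6.7, 142.9]
orientation: [-0.004, -3.14, 0.001]
contact_force: [-0.9, 0.2, -1.0]
width: 60.4
5.85 pos [448.9  -6.7 142.9] w 60.4 F [-0.9  0.2 -1. ] Fz err rot(deg, tool) to square: [-0.03 -0.12 -0.14]
tool shift mm [-0.8 -0.2 23.4]
```

```bash
python3 -m jog '[[-0.0005,0,0.008,0,-0.1,0,0],[0,0,0.006,0,0,0,0],[0,0,0.004,0,0,0,0],[0,0,0.002,0,0,0,0],[0,0,0,0,0,0,0]]'; python3 p.py 449.6 -7 119.5
```

```text
clock: 6.27
eef_pos: [450.1, -7.0, 118.9]
orientation: [-0.005, -3.136, 0.005]
contact_force: [-0.3, 0.0, -1.6]
width: 60.6
6.2667 pos [450.1  -7.  118.9] w 60.6 F [-0.3  0.  -1.6] Fz err rot(deg, tool) to square: [-0.18 -0.29 -0.17]
tool shift mm [ 0.5 -0.  -0.6]
```

```bash
python3 -m jog '[[0,0,0.002,0,0,0,0],[0,0,0.002,0,0,0,0],[0,0,0.001,0,0,0,0],[0,0,0,0,0,0,0],[0,0,0,0,0,0,0]]'; python3 p.py 449.6 -7 119.5
python3 - <<'E'
from h import *
for n in("wrist","scene"):
    s=readout.read_state();c=cam(n,s=s)
    cv2.imwrite(f"pics/{n}6.png",c[0][:,:,::-1] if n=="wrist" else cv2.resize(c[0][90:230,170:320,::-1],None,fx=4,fy=4))
E
```

```text
clock: 6.68
eef_pos: [451.5, -6.8, 115.6]
orientation: [-0.003, -3.139, 0.005]
contact_force: [-0.2, 0.7, -0.3]
width: 60.4
6.6833 pos [451.5  -6.8 115.6] w 60.4 F [-0.2  0.7 -0.3] Fz err rot(deg, tool) to square: [-0.18 -0.15 -0.11]
tool shift mm [ 1.9 -0.2 -3.9]
```

View pics/scene6.png

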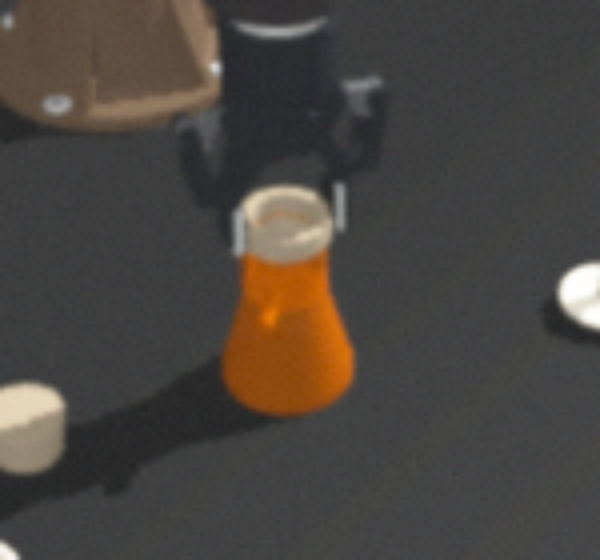

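View pics/wrist6.png

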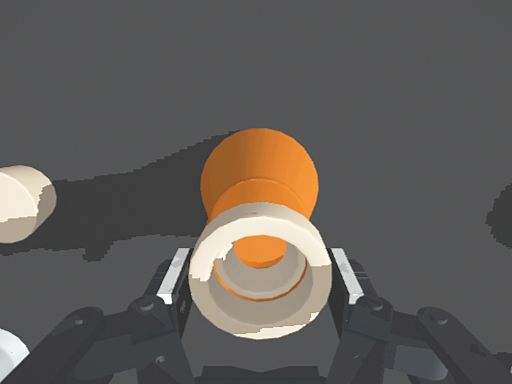

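The adapter is aligned and inside the neck but not yet bearing on it. I'll keep lowering gently.

```bash
python3 -m jog '[[0.001,0,0.002,0,0,0,0],[0,0,0.002,0,0,0,0],[0,0,0.001,0,0,0,0],[0,0,0.001,0,0,0,0],[0,0,0.001,0,0,0,0]]'; python3 p.py 449.6 -7 115
```

```text
clock: 7.2
eef_pos: [453.0, -6.8, 114.8]
orientation: [-0.002, 3.137, -0.005]
contact_force: [-4.2, 0.8, 11.7]
width: 60.3
7.2 pos [453.   -6.8 114.8] w 60.3 F [-4.2  0.8 11.7] Fz err rot(deg, tool) to square: [-0.19  0.25  0.06]
tool shift mm [ 3.4 -0.2 -0.2]
```

Contact at 12 N. Releasing, then looking.

```bash
python3 -m jog '[[0.002,0,-0.0005,0,0,0,0],[0,0,0,0,0,0,1],[0,0,0,0,0,0,1],[0,0,0,0,0,0,1],[0,0,0,0,0,0,1]]'; python3 p.py 449.6 -7 115
python3 -m jog '[[0,0,-0.02,0,0,0,1],[0,0,-0.03,0,0,0,1],[0,0,-0.03,0,0,0,1],[-0.02,0,-0.02,0,0,0,1],[-0.02,0,0,0,0,0,1]]'; python3 p.py 449.6 -7 115
python3 - <<'E'
from h import *
for n in("wrist","scene"):
    s=readout.read_state();c=cam(n,s=s)
    overlay(f"pics/{n}7.png",*c,[(450,-7,137,31),(450,-7,120,31)],sc=1.5 if n=="wrist" else 4,crop=None if n=="wrist" else (170,90,150,140))
E
```

```text
clock: 7.62
eef_pos: [451.1, -6.7, 115.5]
orientation: [-0.002, 3.136, -0.004]
contact_force: [0.1, -0.9, 1.2]
width: 85.5
7.6167 pos [451.1  -6.7 115.5] w 85.5 F [ 0.1 -0.9  1.2] Fz err rot(deg, tool) to square: [-0.16  0.33  0.07]
tool shift mm [ 1.5 -0.3  0.5]
clock: 8.03
eef_pos: [487.3, -7.5, 217.8]
orientation: [0.003, -3.141, 0.008]
contact_force: [1.4, 0.7, -0.2]
width: 85.2
8.0333 pos [487.3  -7.5 217.8] w 85.2 F [ 1.4  0.7 -0.2] Fz err rot(deg, tool) to square: [-0.29 -0.03  0.09]
tool shift mm [ 37.6   1.1 102.9]
```

View pics/scene7.png

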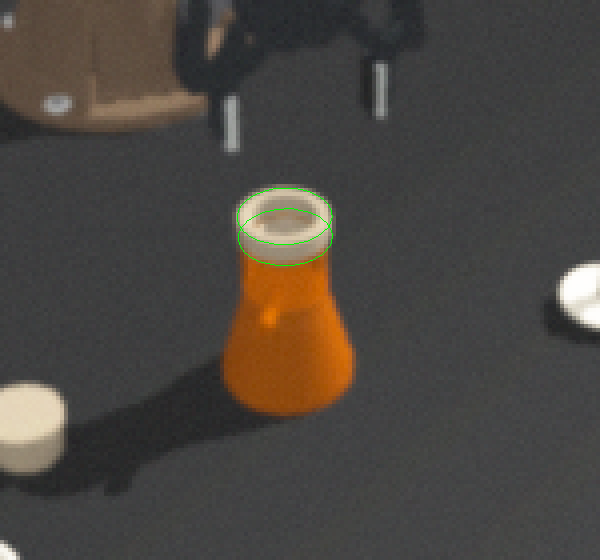

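View pics/wrist7.png

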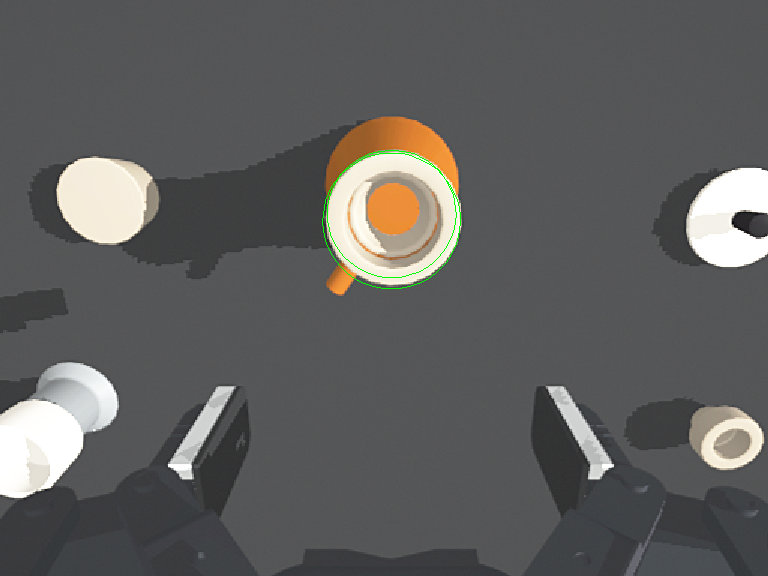

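The large adapter is seated level, matching the overlay in both views (around (393,217) in the wrist view). Next, the small adapter.

```bash
python3 -m jog '[[-0.018,0.038,0,-0.2,0,0,1],[-0.018,0.038,0,0,0,0,1],[-0.018,0.038,0,0,0,0,1],[-0.018,0.038,0,0,0,0,1],[-0.018,0.038,0,0,0,0,1]]'; python3 p.py 612 256 150
```

```text
clock: 8.55
eef_pos: [573.9, 178.2, 211.0]
orientation: [-0.017, -3.132, 0.005]
contact_force: [1.0, -0.8, 0.3]
width: 85.5
8.55 pos [573.9 178.2 211. ] w 85.5 F [ 1.  -0.8  0.3] Fz err rot(deg, tool) to square: [-0.19 -0.54 -0.62]
tool shift mm [-37.8  78.4  60.4]
```

```bash
python3 -m jog '[[-0.018,0.036,0.016,0,0,0,1],[-0.018,0.036,0.016,0,0,0,1],[0,0,0.016,0,0,0,1],[0,0,0.01,0,0,0,1],[0,0,0,0,0,0,1]]'; python3 p.py 612 256 150
python3 - <<'E'
from h import *
for n in("wrist",):
    s=readout.read_state();c=cam(n,s=s)
    overlay(f"pics/{n}8.png",*c,[(642.5,256.8,34,24),(642.5,256.8,34,14),(642.5,256.8,0,13)],sc=1.5 if n=="wrist" else 4,crop=None if n=="wrist" else (170,90,150,140))
E
```

```text
clock: 8.97
eef_pos: [608.5, 254.4, 146.6]
orientation: [-0.009, -3.128, 0.01]
contact_force: [-0.3, -0.6, -0.3]
width: 85.5
8.9667 pos [608.5 254.4 146.6] w 85.5 F [-0.3 -0.6 -0.3] Fz err rot(deg, tool) to square: [-0.38 -0.78 -0.32]
tool shift mm [-3.5  1.6 -3.4]
```

View pics/wrist8.png

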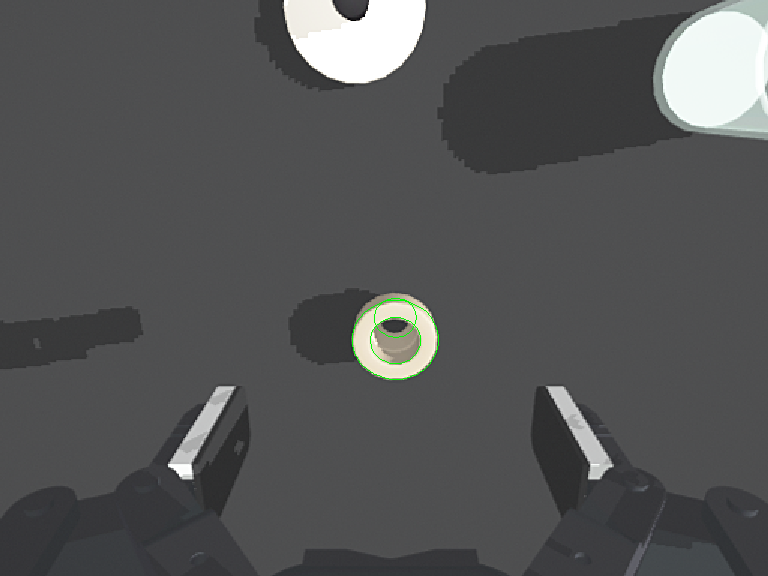

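The overlay matches at (395,340). Descending to TCP z ≈ 13.

```bash
python3 -m jog '[[-0.017,0.001,0.035,-0.3,-0.6,-0.3,1],[-0.017,0.001,0.03,0,0,0,1],[0,0,0.025,0,0,0,1],[0,0,0.015,0,0,0,1],[0,0,0,0,0,0,1]]'; python3 p.py 642.5 256.8 13
```

```text
clock: 9.43
eef_pos: [645.5, 253.1, 47.0]
orientation: [0.004, 3.135, 0.006]
contact_force: [-0.8, -0.7, -0.3]
width: 85.2
9.4333 pos [645.5 253.1  47. ] w 85.2 F [-0.8 -0.7 -0.3] Fz err rot(deg, tool) to square: [ 0.21  0.37 -0.14]
tool shift mm [ 3.2  3.6 34. ]
```

```bash
python3 -m jog '[[0.003,0.003,0.015,0.2,0.4,0,1],[0,0,0.01,0,0,0,1],[0,0,0.006,0,0,0,1],[0,0,0.002,0,0,0,1],[0,0,0,0,0,0,1]]'; python3 p.py 642.5 256.8 13
```

```text
clock: 9.85
eef_pos: [644.5, 255.0, 18.6]
orientation: [0.006, 3.137, 0.005]
contact_force: [-0.4, -0.4, 0.3]
width: 85.4
9.85 pos [644.5 255.   18.6] w 85.4 F [-0.4 -0.4  0.3] Fz err rot(deg, tool) to square: [ 0.17  0.28 -0.23]
tool shift mm [2.  1.7 5.6]
```

```bash
python3 -m jog '[[0.002,0.0015,0.005,0.1,0.2,0,1],[0,0,0.001,0,0,0,0.7],[0,0,0,0,0,0,0.4],[0,0,0,0,0,0,0],[0,0,0,0,0,0,0]]'; python3 p.py 642.5 256.8 13
```

```text
clock: 10.27
eef_pos: [644.1, 258.0, 15.9]
orientation: [0.005, 3.136, 0.006]
contact_force: [-0.2, 0.9, -0.0]
width: 45.1
10.2667 pos [644.1 258.   15.9] w 45.1 F [-0.2  0.9 -0. ] Fz err rot(deg, tool) to square: [ 0.22  0.33 -0.17]
tool shift mm [ 1.6 -1.2  2.9]
```

```bash
python3 -m jog '[[0,0,0,0,0,0,0],[0,0,0,0,0,0,0],[0,0,-0.025,0,0,0,0],[0,0,-0.03,0,0,0,0],[0,0,-0.03,0,0,0,0]]'; python3 p.py 642.5 256.8 13
python3 - <<'E'
from tv import *
c=tcam(); L=[(0,24),(0,14),(-18,24)]
draw("pics/w9.png",c,[(P,(0,0,255)) for P in tcirc(0,0,-17,0,L)])
E
```

```text
clock: 10.68
eef_pos: [639.1, 255.1, 94.9]
orientation: [-0.007, -3.135, 0.006]
contact_force: [0.3, 0.3, 0.4]
width: 45.4
10.6833 pos [639.1 255.1  94.9] w 45.4 F [0.3 0.3 0.4] Fz err rot(deg, tool) to square: [-0.21 -0.39 -0.25]
tool shift mm [-4.   2.  81.9]
```

View pics/w9.png

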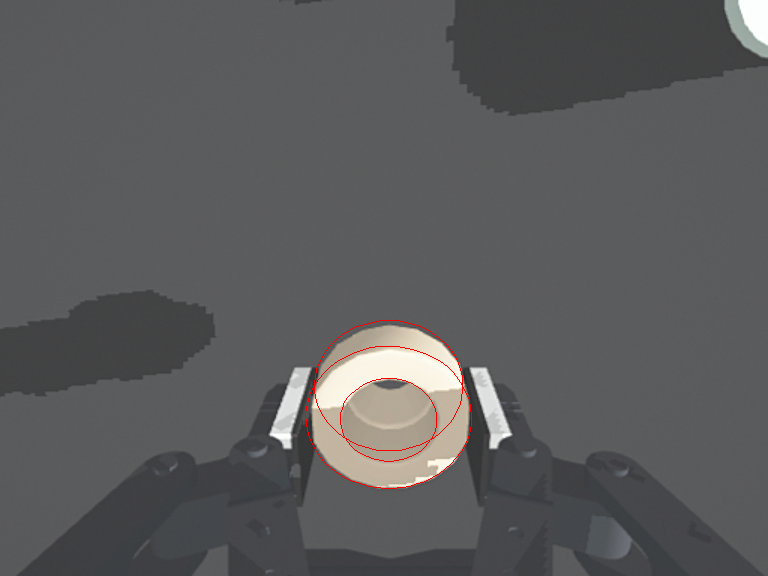

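The small adapter is gripped square at the rim, fitting at tool x ≈ −0.8 with its top 17 mm above the TCP. Moving to the flask.

```bash
python3 -m jog '[[0,0,-0.038,-0.2,-0.4,-0.2,0],[0.01,-0.015,-0.038,0,0,0,0],[0.026,-0.036,-0.03,0,0,0,0],[0.026,-0.036,0,0,0,0,0],[0.026,-0.036,0,0,0,0,0]]'; python3 p.py 465 -7 195
```

```text
clock: 11.15
eef_pos: [562.2, 144.0, 202.0]
orientation: [-0.009, 3.127, 0.008]
contact_force: [-0.2, -0.6, -0.9]
width: 45.5
11.15 pos [562.2 144.  202. ] w 45.5 F [-0.2 -0.6 -0.9] Fz err rot(deg, tool) to square: [0.31 0.82 0.32]
tool shift mm [  98.2 -150.5    4.8]
```

```bash
python3 -m jog '[[0.026,-0.036,0,0,0,0,0],[0.026,-0.036,0,0,0,0,0],[0.02,-0.036,0,0,0,0,0],[0.006,-0.022,0,0,0,0,0],[0,0,0,0,0,0,0]]'; python3 p.py 465 -7 195
```

```text
clock: 11.57
eef_pos: [480.5, 11.6, 201.7]
orientation: [-0.007, 3.123, 0.014]
contact_force: [0.1, 0.8, -0.9]
width: 45.4
11.5667 pos [480.5  11.6 201.7] w 45.4 F [ 0.1  0.8 -0.9] Fz err rot(deg, tool) to square: [0.5  1.06 0.27]
tool shift mm [ 15.7 -18.6   6.2]
```

```bash
python3 -m jog '[[0.014,-0.014,0.006,0.5,0.8,0.2,0],[0.01,-0.004,0,0,0,0,0],[0,0,0,0,0,0,0],[0,0,0,0,0,0,0],[0,0,0,0,0,0,0]]'; python3 p.py 448.5 -7 175
python3 - <<'E'
from h import *
for n in("wrist",):
    s=readout.read_state();c=cam(n,s=s)
    overlay(f"pics/{n}10.png",*c,[(449,-7,137,31),(449,-7,137,22)],sc=1.5)
E
```

```text
clock: 11.98
eef_pos: [455.7, -7.9, 196.4]
orientation: [0.003, 3.133, 0.003]
contact_force: [0.5, -0.2, -1.4]
width: 45.2
11.9833 pos [455.7  -7.9 196.4] w 45.2 F [ 0.5 -0.2 -1.4] Fz err rot(deg, tool) to square: [ 0.12  0.49 -0.11]
tool shift mm [ 7.4  0.8 21.4]
```

View pics/wrist10.png

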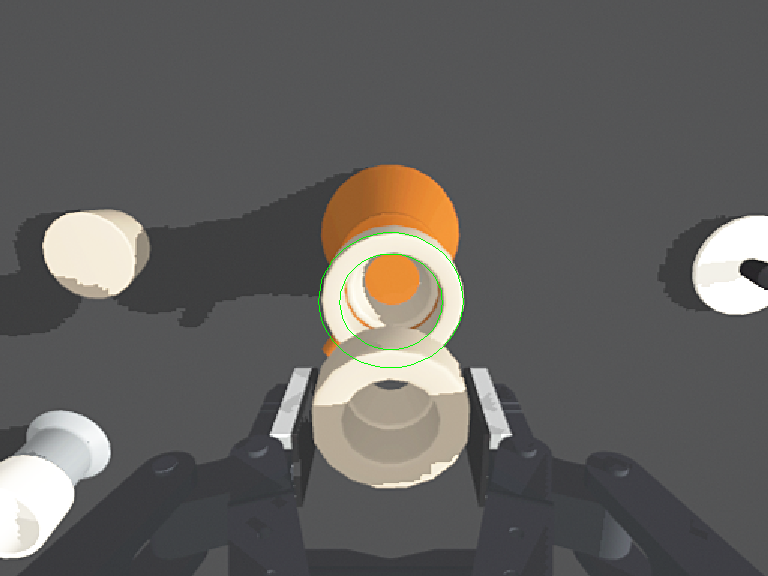

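The large ring matches at (449,−7). Descending onto it.

```bash
python3 -m jog '[[0.005,0.001,0.009,0.1,0.4,0,0],[0.0025,0,0.01,0,0,0,0],[0,0,0.012,0,0,0,0],[0,0,0.01,0,0,0,0],[0,0,0,0,0,0,0]]'; python3 p.py 448.5 -7.5 138
```

```text
clock: 12.45
eef_pos: [449.5, -3.7, 152.2]
orientation: [-0.001, 3.14, 0.001]
contact_force: [0.3, -0.0, -0.4]
width: 44.9
12.45 pos [449.5  -3.7 152.2] w 44.9 F [ 0.3 -0.  -0.4] Fz err rot(deg, tool) to square: [0.05 0.09 0.03]
tool shift mm [ 1.1 -3.8 14.2]
```

```bash
python3 -m jog '[[0.001,-0.0035,0.002,0,0,0,0],[0,0,0.004,0,0,0,0],[0,0,0.004,0,0,0,0],[0,0,0.003,0,0,0,0],[0,0,0,0,0,0,0]]'; python3 p.py 448.5 -7.5 138
```

```text
clock: 12.87
eef_pos: [449.0, -6.6, 137.8]
orientation: [-0.003, 3.141, 0.0]
contact_force: [0.1, 0.5, 0.3]
width: 45.5
12.8667 pos [449.   -6.6 137.8] w 45.5 F [0.1 0.5 0.3] Fz err rot(deg, tool) to square: [0.01 0.03 0.12]
tool shift mm [ 0.5 -0.9 -0.2]
```

```bash
python3 -m jog '[[0,-0.0005,0.002,0,0,0,0],[0,0,0.002,0,0,0,0],[0,0,0.001,0,0,0,0],[0,0,0.001,0,0,0,0],[0,0,0,0,0,0,0]]'; python3 p.py 448.5 -7.5 138
```

```text
clock: 13.28
eef_pos: [450.5, -6.7, 136.8]
orientation: [-0.006, 3.136, 0.001]
contact_force: [0.0, 1.0, -0.5]
width: 45.7
13.2833 pos [450.5  -6.7 136.8] w 45.7 F [ 0.   1.  -0.5] Fz err rot(deg, tool) to square: [0.05 0.3  0.21]
tool shift mm [ 2.  -0.8 -1.2]
```

```bash
python3 -m jog '[[0.0015,-0.0005,0.002,0,0.2,0,0],[0,0,0.002,0,0,0,0],[0,0,0.001,0,0,0,0],[0,0,0.001,0,0,0,0],[0,0,0.001,0,0,0,0]]'; python3 p.py 448.5 -7.5 138
```

```text
clock: 13.7
eef_pos: [450.9, -6.9, 136.3]
orientation: [-0.009, 3.134, 0.002]
contact_force: [-7.0, 2.5, 16.0]
width: 45.1
13.7 pos [450.9  -6.9 136.3] w 45.1 F [-7.   2.5 16. ] Fz err rot(deg, tool) to square: [0.08 0.41 0.34]
tool shift mm [ 2.3 -0.6 -1.7]
```

Contact at 16 N, at the expected height. Releasing and checking.

```bash
python3 -m jog '[[0.002,0,-0.001,0,0,0,0],[0,0,0,0,0,0,0.75],[0,0,0,0,0,0,0.75],[0,0,0,0,0,0,0.75],[0,0,0,0,0,0,0.75]]'; python3 p.py 448.5 -7.5 138
python3 -m jog '[[0,0,-0.02,0,0.2,0.2,0.8],[0,0,-0.03,0,0,0,1],[0,0,-0.03,0,0,0,1],[-0.02,0,-0.02,0,0,0,1],[-0.02,0,0,0,0,0,1]]'; python3 p.py 449.6 -7 115
python3 - <<'E'
from h import *
for n in("wrist","scene"):
    s=readout.read_state();c=cam(n,s=s)
    overlay(f"pics/{n}11.png",*c,[(449,-7,155,24),(449,-7,137,31)],sc=1.5 if n=="wrist" else 4,crop=None if n=="wrist" else (170,90,150,140))
E
```

```text
clock: 14.12
eef_pos: [448.9, -6.9, 136.9]
orientation: [-0.009, 3.134, 0.003]
contact_force: [0.2, 0.3, -0.9]
width: 63.9
14.1167 pos [448.9  -6.9 136.9] w 63.9 F [ 0.2  0.3 -0.9] Fz err rot(deg, tool) to square: [0.11 0.43 0.33]
tool shift mm [ 0.4 -0.6 -1.1]
clock: 14.53
eef_pos: [485.2, -8.2, 238.8]
orientation: [0.004, -3.139, 0.001]
contact_force: [1.5, -0.2, 0.6]
width: 85.8
14.5333 pos [485.2  -8.2 238.8] w 85.8 F [ 1.5 -0.2  0.6] Fz err rot(deg, tool) to square: [-0.03 -0.15  0.13]
tool shift mm [ 35.3   1.4 123.9]
```

View pics/scene11.png

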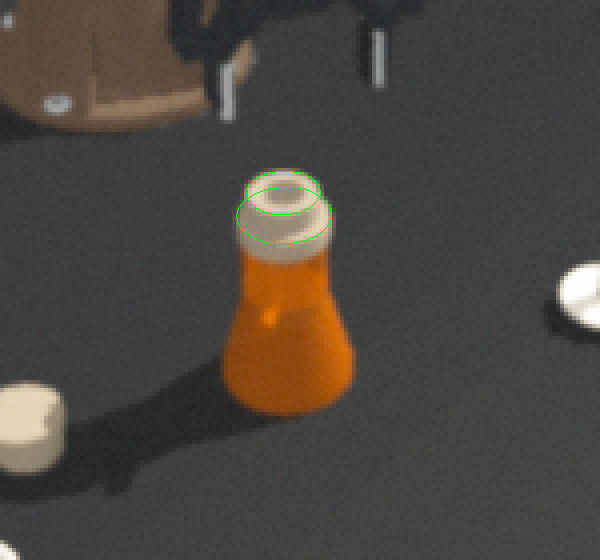

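View pics/wrist11.png

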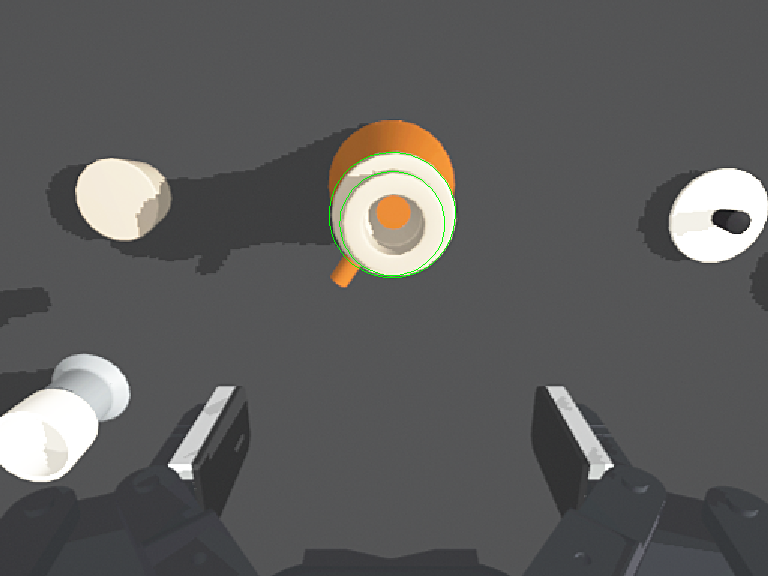

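The small adapter is seated, matching the overlay in both views. Next, the funnel.

```bash
python3 -m jog '[[-0.016,-0.038,0,0,0,0,1],[-0.016,-0.038,0,0,0,0,1],[-0.016,-0.038,0,0,0,0,1],[-0.016,-0.038,0,0,0,0,1],[-0.016,-0.038,0,0,0,0,1]]'; python3 p.py 595 -265 190
```

```text
clock: 15.05
eef_pos: [566.3, -195.8, 232.3]
orientation: [0.023, -3.132, -0.002]
contact_force: [1.4, 0.7, 0.4]
width: 85.7
15.05 pos [ 566.3 -195.8  232.3] w 85.7 F [1.4 0.7 0.4] Fz err rot(deg, tool) to square: [ 0.07 -0.55  0.83]
tool shift mm [-28.1 -69.7  41.9]
```

```bash
python3 -m jog '[[-0.018,-0.036,0.014,0,0,0,1],[-0.016,-0.034,0.014,0,0,0,1],[0,0,0.012,0,0,0,1],[0,0,0.01,0,0,0,1],[0,0,0,0,0,0,1]]'; python3 p.py 595 -265 190
python3 - <<'E'
from h import *
for n in("wrist",):
    s=readout.read_state();c=cam(n,s=s)
    overlay(f"pics/{n}12.png",*c,[(626.3,-265,79,30),(626.3,-265,45,29),(626.3,-265,79,26),(626.3,-265,0,34)],sc=1.5)
E
```

```text
clock: 15.47
eef_pos: [599.3, -273.6, 173.8]
orientation: [0.01, -3.124, -0.003]
contact_force: [-0.0, 1.3, 0.4]
width: 85.6
15.4667 pos [ 599.3 -273.6  173.8] w 85.6 F [-0.   1.3  0.4] Fz err rot(deg, tool) to square: [ 0.13 -1.02  0.37]
tool shift mm [  4.6   8.7 -16.1]
```

View pics/wrist12.png

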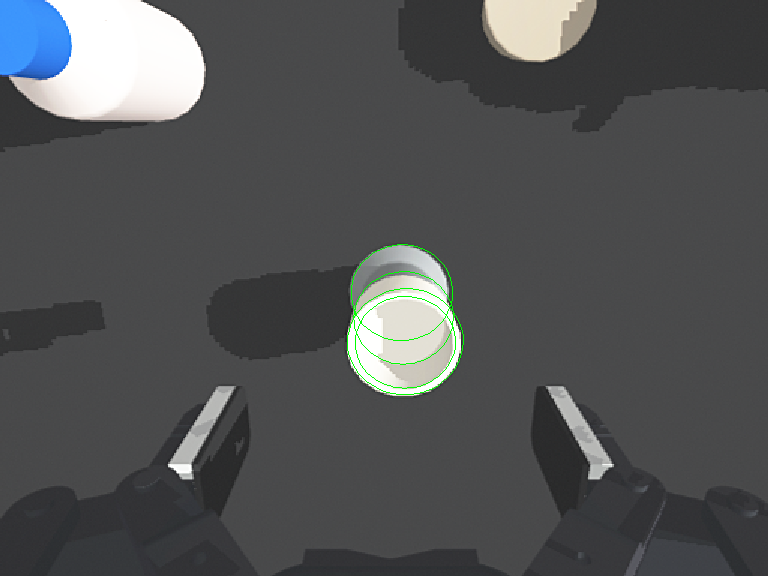

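The overlay matches the bowl at (404,343). Descending to TCP z ≈ 38.

```bash
python3 -m jog '[[-0.013,0.004,0.02,0.1,-0.8,0.3,1],[-0.014,0.004,0.025,0,0,0,1],[0,0,0.025,0,0,0,1],[0,0,0.01,0,0,0,1],[0,0,0,0,0,0,1]]'; python3 p.py 626.3 -265.3 37
```

```text
clock: 15.93
eef_pos: [628.6, -260.3, 99.0]
orientation: [-0.012, 3.136, -0.003]
contact_force: [-0.1, 0.2, 0.2]
width: 84.9
15.9333 pos [ 628.6 -260.3   99. ] w 84.9 F [-0.1  0.2  0.2] Fz err rot(deg, tool) to square: [-0.12  0.31  0.45]
tool shift mm [ 2.7 -4.8 62. ]
```

```bash
python3 -m jog '[[0.002,-0.005,0.02,0,0.3,0.4,1],[0,0,0.015,0,0,0,1],[0,0,0.01,0,0,0,1],[0,0,0.004,0,0,0,1],[0,0,0,0,0,0,1]]'; python3 p.py 626.3 -265.3 37
```

```text
clock: 16.35
eef_pos: [630.1, -263.3, 57.4]
orientation: [-0.01, 3.133, -0.008]
contact_force: [0.1, 0.7, 0.5]
width: 85.5
16.35 pos [ 630.1 -263.3   57.4] w 85.5 F [0.1 0.7 0.5] Fz err rot(deg, tool) to square: [-0.28  0.5   0.38]
tool shift mm [ 4.  -1.9 20.4]
```

```bash
python3 -m jog '[[0.004,-0.002,0.008,-0.2,0.5,0.3,1],[0,0,0.006,0,0,0,1],[0,0,0.004,0,0,0,1],[0,0,0,0,0,0,1],[0,0,0,0,0,0,1]]'; python3 p.py 626.3 -265.3 37
```

```text
clock: 16.77
eef_pos: [627.7, -265.8, 42.0]
orientation: [-0.003, 3.137, -0.004]
contact_force: [-0.0, -0.0, -0.5]
width: 85.6
16.7667 pos [ 627.7 -265.8   42. ] w 85.6 F [-0.  -0.  -0.5] Fz err rot(deg, tool) to square: [-0.13  0.25  0.1 ]
tool shift mm [1.5 0.5 5. ]
```

```bash
python3 -m jog '[[0.0015,0.0005,0.003,0,0.2,0,1],[0,0,0.001,0,0,0,0.75],[0,0,0,0,0,0,0.6],[0,0,0,0,0,0,0],[0,0,0,0,0,0,0]]'; python3 p.py 626.3 -265.3 37
python3 -m jog '[[0,0,0,0,0,0,0],[0,0,0,0,0,0,0],[0,0,0,0,0,0,0],[0,0,-0.008,0,0,0,0],[0,0,-0.01,0,0,0,0]]'; python3 p.py 626.3 -265.3 37
```

```text
clock: 17.18
eef_pos: [626.7, -265.5, 38.6]
orientation: [-0.003, 3.14, -0.004]
contact_force: [-0.4, 0.6, -1.7]
width: 57.5
17.1833 pos [ 626.7 -265.5   38.6] w 57.5 F [-0.4  0.6 -1.7] Fz err rot(deg, tool) to square: [-0.16  0.09  0.1 ]
tool shift mm [0.4 0.2 1.6]
clock: 17.6
eef_pos: [624.7, -264.9, 54.8]
orientation: [0.002, -3.138, 0.002]
contact_force: [-0.6, -0.1, -0.5]
width: 57.2
17.6 pos [ 624.7 -264.9   54.8] w 57.2 F [-0.6 -0.1 -0.5] Fz err rot(deg, tool) to square: [-0.08 -0.18  0.07]
tool shift mm [-1.6 -0.3 17.8]
```

```bash
python3 -m jog '[[0,0,-0.02,0,0,0,0],[0,0,-0.03,0,0,0,0],[0,0,-0.035,0,0,0,0],[0,0,-0.035,0,0,0,0],[0,0,-0.03,0,0,0,0]]'; python3 p.py 449 -7 220
python3 - <<'E'
from tv import *
c=tcam(); L=[(0,30),(0,26),(-34,29)]
draw("pics/w13.png",c,[(P,(0,0,255)) for P in tcirc(0,0,-40.4,0,L)])
E
```

```text
clock: 18.02
eef_pos: [621.0, -263.9, 207.5]
orientation: [0.0, -3.126, -0.002]
contact_force: [1.1, -1.4, -1.3]
width: 57.9
18.0167 pos [ 621.  -263.9  207.5] w 57.9 F [ 1.1 -1.4 -1.3] Fz err rot(deg, tool) to square: [ 0.08 -0.88  0.02]
tool shift mm [172.1 256.9  -9.5]
```

View pics/w13.png

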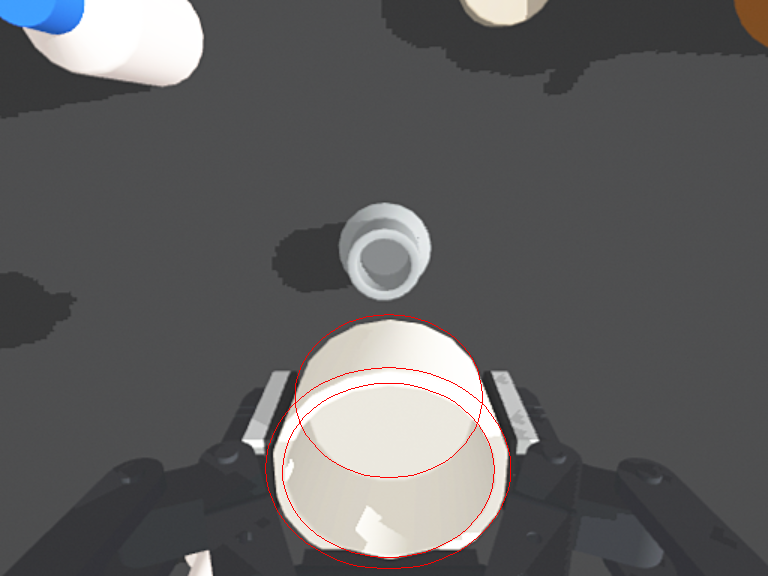

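```bash
python3 - <<'E'
from tv import *
from scipy.optimize import least_squares
c=tcam()
L=[(0,30),(0,26),(-34,29)]
obs=[(0,'t',371),(0,'b',558),(0,'w',234),(2,'t',320)]
def f(p):
    C=[proj(P,*c[1:])*1.5+.75 for P in tcirc(p[0],0,p[1],p[2],L)]
    return [ (C[i][:,1].min() if k=='t' else C[i][:,1].max() if k=='b' else np.ptp(C[i][:,0]))-v for i,k,v in obs]
r=least_squares(f,[0,-37,0],diff_step=1e-3); print(r.x,r.fun)
draw("pics/w14.png",c,[(P,(0,0,255)) for P in tcirc(r.x[0],0.4,r.x[1],r.x[2],L)])
E
python3 -m jog '[[0.01,0.01,-0.02,0,-0.6,0,0],[0.022,0.032,0,0,-0.3,0,0],[0.025,0.037,0,0,0,0,0],[0.025,0.037,0,0,0,0,0],[0.025,0.037,0,0,0,0,0]]'; python3 p.py 465 -7 210
```

```text
[ -3.75024138 -34.66814536   1.07570097] [ 0.32489861  1.79406858 -1.80264241 -2.35432885]
clock: 18.53
eef_pos: [520.9, -118.9, 233.8]
orientation: [0.011, 3.127, -0.004]
contact_force: [0.5, 1.8, -0.4]
width: 57.1
18.5333 pos [ 520.9 -118.9  233.8] w 57.1 F [ 0.5  1.8 -0.4] Fz err rot(deg, tool) to square: [-0.13  0.86 -0.41]
tool shift mm [ 57.1 111.6  22.7]
```

View pics/w14.png

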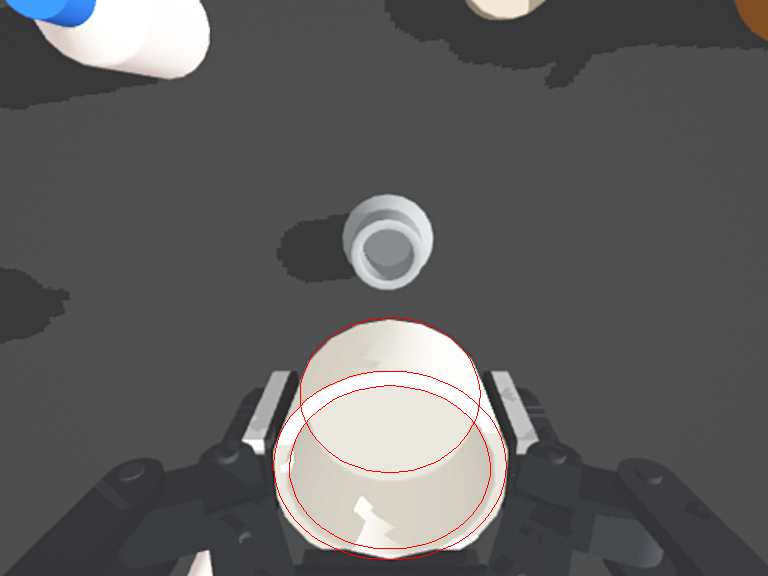

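```bash
python3 -m jog '[[0.02,0.037,0,0,0.7,-0.3,0],[0.012,0.035,0.005,0,0,0,0],[0.005,0.018,0.005,0,0,0,0],[0,0,0,0,0,0,0],[0,0,0,0,0,0,0]]'; python3 p.py 447 -7 200
```

```text
clock: 18.95
eef_pos: [477.2, -22.9, 227.1]
orientation: [-0.004, 3.133, 0.003]
contact_force: [-0.1, -0.7, -2.2]
width: 57.4
18.95 pos [477.2 -22.9 227.1] w 57.4 F [-0.1 -0.7 -2.2] Fz err rot(deg, tool) to square: [0.1  0.5  0.16]
tool shift mm [30.4 15.9 26.9]
```

```bash
python3 -m jog '[[0.014,0.01,0.008,0,0.4,0,0],[0.012,0.006,0.008,0,0,0,0],[0.004,0,0.004,0,0,0,0],[0,0,0,0,0,0,0],[0,0,0,0,0,0,0]]'; python3 p.py 447 -7 185
python3 - <<'E'
from h import *
for n in("wrist","scene"):
    s=readout.read_state();c=cam(n,s=s)
    overlay(f"pics/{n}15.png",*c,[(449,-7,155,24),(449,-7,137,31)],sc=1.5 if n=="wrist" else 4,crop=None if n=="wrist" else (170,70,150,140))
E
```

```text
clock: 19.37
eef_pos: [448.0, -8.2, 208.7]
orientation: [-0.003, 3.137, 0.004]
contact_force: [0.5, -0.4, -1.6]
width: 57.5
19.3667 pos [448.   -8.2 208.7] w 57.5 F [ 0.5 -0.4 -1.6] Fz err rot(deg, tool) to square: [0.13 0.29 0.12]
tool shift mm [ 1.1  1.1 23.7]
```

View pics/scene15.png

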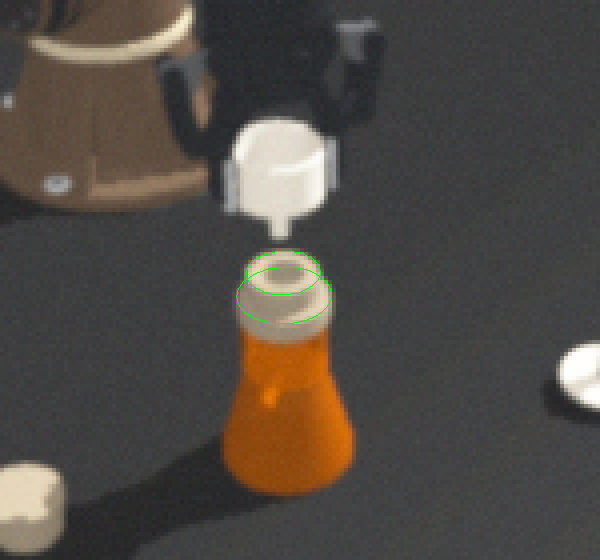

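View pics/wrist15.png

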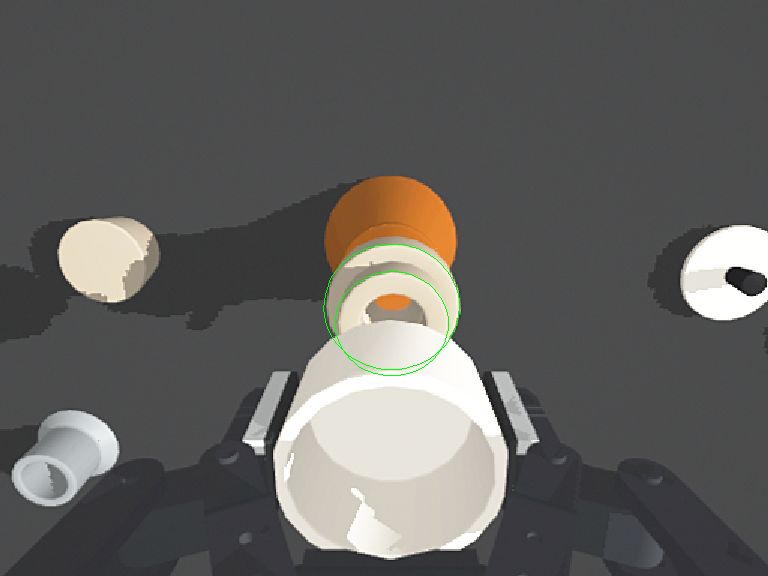

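```bash
python3 - <<'E'
from h import *
c=cam("scene")
for P in [(449,-7,155),(449,-7,181),(445,-7,181),(449,-11,181),(453,-7,181)]: print(P,((proj(P,*c[1:])[0]-(170,70)+.5)*4).round(1))
E
```

```text
(449, -7, 155) [283.3 272.6]
(449, -7, 181) [282.1 239.2]
(445, -7, 181) [279.9 235.9]
(449, -11, 181) [276.2 240.6]
(453, -7, 181) [284.3 242.5]
```

The stem tip at (280,238) in the scene crop is within about 2 mm of the hole axis (282,239). Descending with a small correction.

```bash
python3 -m jog '[[0,0.001,0.008,0.1,0.3,0,0],[0,0,0.01,0,0,0,0],[0,0,0.01,0,0,0,0],[0,0,0.006,0,0,0,0],[0,0,0,0,0,0,0]]'; python3 p.py 448 -7 153
```

```text
clock: 19.93
eef_pos: [449.9, -7.7, 171.4]
orientation: [-0.001, -3.141, -0.001]
contact_force: [0.2, -0.7, -1.8]
width: 57.3
19.9333 pos [449.9  -7.7 171.4] w 57.3 F [ 0.2 -0.7 -1.8] Fz err rot(deg, tool) to square: [ 0.03 -0.01 -0.04]
tool shift mm [ 1.9  0.7 18.4]
```

```bash
python3 -m jog '[[0.0015,0.0007,0.004,0,0,0,0],[0,0,0.005,0,0,0,0],[0,0,0.004,0,0,0,0],[0,0,0.001,0,0,0,0],[0,0,0,0,0,0,0]]'; python3 p.py 448 -7 153
```

```text
clock: 20.35
eef_pos: [448.3, -7.1, 155.4]
orientation: [-0.001, -3.14, 0.001]
contact_force: [-0.0, -0.1, -0.9]
width: 57.4
20.35 pos [448.3  -7.1 155.4] w 57.4 F [-0.  -0.1 -0.9] Fz err rot(deg, tool) to square: [-0.02 -0.09 -0.03]
tool shift mm [0.3 0.1 2.4]
```

```bash
python3 -m jog '[[0,0,0.002,0,0,0,0],[0,0,0.001,0,0,0,0],[0,0,0.001,0,0,0,0],[0,0,0,0,0,0,0],[0,0,0,0,0,0,0]]'; python3 p.py 448 -7 150
```

```text
clock: 20.77
eef_pos: [448.8, -6.8, 151.7]
orientation: [0.0, 3.142, 0.0]
contact_force: [0.1, -0.2, -1.9]
width: 57.6
20.7667 pos [448.8  -6.8 151.7] w 57.6 F [ 0.1 -0.2 -1.9] Fz err rot(deg, tool) to square: [ 0.01  0.   -0.01]
tool shift mm [ 0.8 -0.2  1.7]
```

```bash
python3 -m jog '[[0,0,0.001,0,0,0,0],[0,0,0.001,0,0,0,0],[0,0,0.001,0,0,0,0],[0,0,0,0,0,0,0],[0,0,0,0,0,0,0]]'; python3 p.py 448 -7 150
```

```text
clock: 21.18
eef_pos: [449.0, -6.8, 148.8]
orientation: [0.0, 3.141, 0.001]
contact_force: [0.1, 0.5, -1.7]
width: 57.6
21.1833 pos [449.   -6.8 148.8] w 57.6 F [ 0.1  0.5 -1.7] Fz err rot(deg, tool) to square: [ 0.02  0.04 -0.01]
tool shift mm [ 1.  -0.2 -1.2]
```

```bash
python3 -m jog '[[0,0,0.0015,0,0,0,0],[0,0,0.001,0,0,0,0],[0,0,0.001,0,0,0,0],[0,0,0.001,0,0,0,0],[0,0,0,0,0,0,0]]'; python3 p.py 448 -7 150
python3 - <<'E'
from h import *
for n in("scene",):
    c=cam(n)
    overlay(f"pics/{n}16.png",*c,[(449,-7,189,30),(449,-7,155,29)],sc=4,crop=(170,70,150,140))
E
```

```text
clock: 21.6
eef_pos: [449.7, -6.8, 148.8]
orientation: [-0.003, 3.138, -0.0]
contact_force: [1.1, -0.3, -1.6]
width: 57.4
21.6 pos [449.7  -6.8 148.8] w 57.4 F [ 1.1 -0.3 -1.6] Fz err rot(deg, tool) to square: [-0.01  0.19  0.09]
tool shift mm [ 1.7 -0.2 -1.2]
```

View pics/scene16.png

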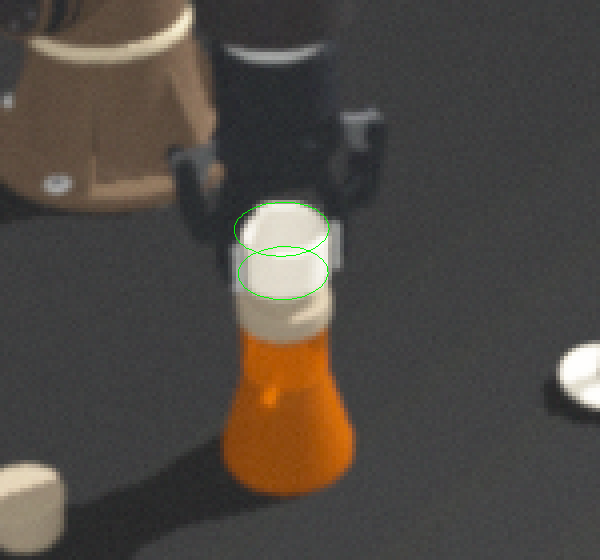

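The funnel is at its seated height per the overlay. One more small press to confirm contact.

```bash
python3 -m jog '[[0.001,0,0.002,0,0,0,0],[0,0,0.001,0,0,0,0],[0,0,0.001,0,0,0,0],[0,0,0.001,0,0,0,0],[0,0,0.001,0,0,0,0]]'; python3 p.py 448 -7 150
```

```text
clock: 22.07
eef_pos: [450.6, -6.8, 148.3]
orientation: [-0.006, 3.133, -0.001]
contact_force: [-7.1, 2.7, 14.0]
width: 57.6
22.0667 pos [450.6  -6.8 148.3] w 57.6 F [-7.1  2.7 14. ] Fz err rot(deg, tool) to square: [-0.05  0.48  0.23]
tool shift mm [ 2.5 -0.2 -1.7]
```

Seated at 14 N. Releasing and retreating.

```bash
python3 -m jog '[[0.002,0,-0.001,0,0,0,0],[0,0,0,0,0,0,0.85],[0,0,0,0,0,0,0.9],[0,0,0,0,0,0,1],[0,0,0,0,0,0,1]]'; python3 p.py 448 -7 150
python3 -m jog '[[0,0,-0.015,0,0,0,1],[0,0,-0.025,0,0.3,0,1],[0,0,-0.03,0,0,0,1],[0,0,-0.03,0,0,0,1],[-0.02,0,-0.01,0,0,0,1]]'; python3 p.py 449.6 -7 115
python3 - <<'E'
from h import *
for n in("wrist","scene"):
    s=readout.read_state();c=cam(n,s=s)
    overlay(f"pics/{n}17.png",*c,[(449,-7,189,30),(449,-7,155,29)],sc=1.5 if n=="wrist" else 4,crop=None if n=="wrist" else (170,70,150,140))
E
```

```text
clock: 22.48
eef_pos: [449.0, -6.6, 149.5]
orientation: [-0.007, 3.132, -0.001]
contact_force: [-0.2, 0.8, -0.8]
width: 85.4
22.4833 pos [449.   -6.6 149.5] w 85.4 F [-0.2  0.8 -0.8] Fz err rot(deg, tool) to square: [-0.03  0.57  0.25]
tool shift mm [ 1.  -0.4 -0.5]
clock: 22.9
eef_pos: [464.2, -7.8, 259.8]
orientation: [0.006, -3.137, 0.006]
contact_force: [0.7, 0.9, -0.6]
width: 85.8
22.9 pos [464.2  -7.8 259.8] w 85.8 F [ 0.7  0.9 -0.6] Fz err rot(deg, tool) to square: [-0.21 -0.29  0.21]
tool shift mm [ 13.9   1.4 144.9]
```

View pics/scene17.png

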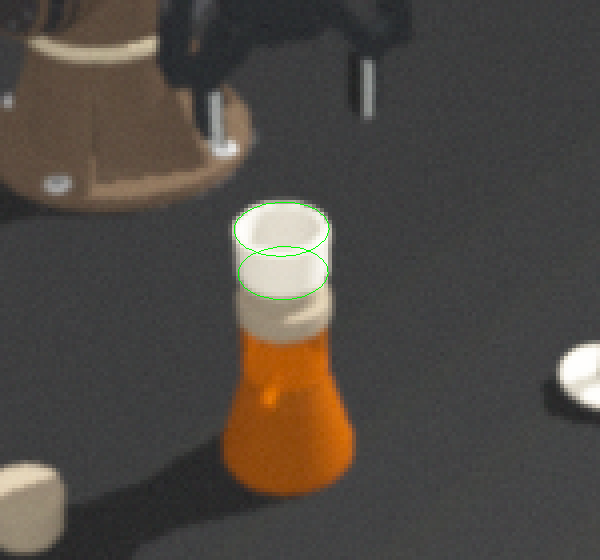

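View pics/wrist17.png

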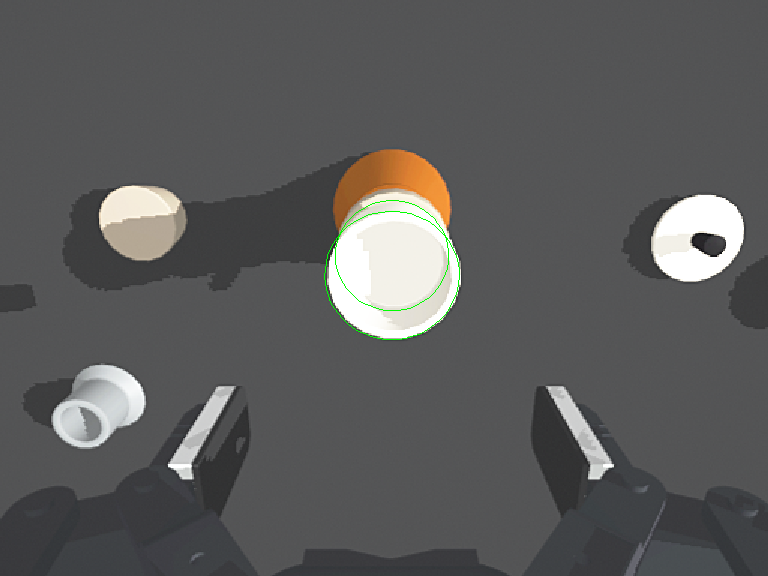

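The funnel is seated level, and the rim ellipse matches in both views. Next, the cover.

```bash
python3 -m jog '[[0.004,0.038,0,0,0,0,1],[0.004,0.038,0,0,0,0,1],[0.004,0.038,0,0,0,0,1],[0.004,0.038,0,0,0,0,1],[0.004,0.038,0,0,0,0,1]]'; python3 p.py 440 236 150
```

```text
clock: 23.42
eef_pos: [446.5, 182.2, 254.6]
orientation: [-0.018, -3.133, 0.009]
contact_force: [0.6, -0.5, 0.7]
width: 85.2
23.4167 pos [446.5 182.2 254.6] w 85.2 F [ 0.6 -0.5  0.7] Fz err rot(deg, tool) to square: [-0.34 -0.46 -0.65]
tool shift mm [  6.2  54.3 104.3]
```

```bash
python3 -m jog '[[0.003,0.033,0.02,0,0,0,1],[0.002,0.02,0.025,0,0,0,1],[0,0,0.025,0,0,0,1],[0,0,0.012,0,0,0,1],[0,0,0,0,0,0,1]]'; python3 p.py 440 236 150
python3 - <<'E'
from h import *
for n in("wrist",):
    s=readout.read_state();c=cam(n,s=s)
    overlay(f"pics/{n}18.png",*c,[(471,236,14,35),(471,236,36,9),(471,236,8,35)],sc=1.5)
E
```

```text
clock: 23.83
eef_pos: [438.8, 244.8, 166.8]
orientation: [-0.007, -3.133, 0.009]
contact_force: [-0.9, -0.8, 0.1]
width: 85.5
23.8333 pos [438.8 244.8 166.8] w 85.5 F [-0.9 -0.8  0.1] Fz err rot(deg, tool) to square: [-0.34 -0.47 -0.25]
tool shift mm [-1.4 -8.7 16.8]
```

View pics/wrist18.png

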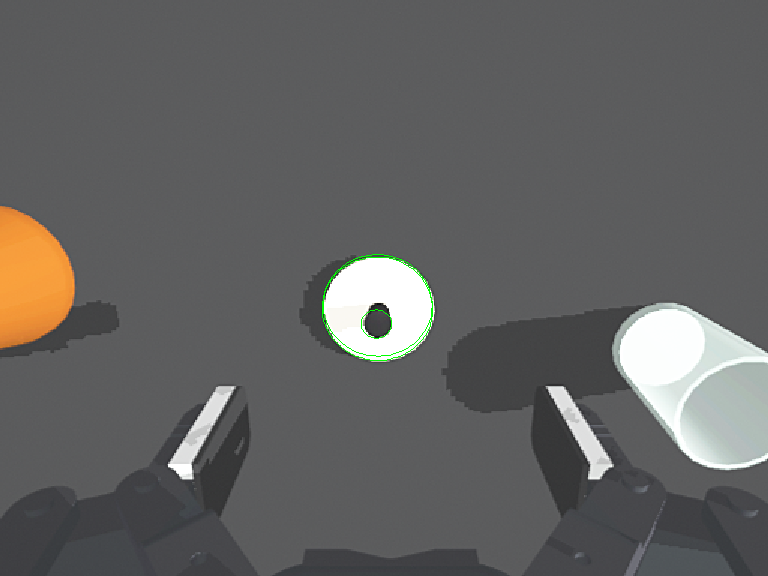

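The cover matches at (471,236), with the knob at (378,323). Descending to TCP z ≈ 19.

```bash
python3 -m jog '[[-0.015,-0.004,0.035,-0.3,-0.4,-0.2,1],[-0.015,-0.004,0.035,0,0,0,1],[0,0,0.025,0,0,0,1],[0,0,0.01,0,0,0,1],[0,0,0,0,0,0,1]]'; python3 p.py 471 236.3 19
```

```text
clock: 24.3
eef_pos: [473.9, 237.6, 64.5]
orientation: [0.001, 3.134, 0.009]
contact_force: [-0.7, -0.1, 0.6]
width: 85.3
24.3 pos [473.9 237.6  64.5] w 85.3 F [-0.7 -0.1  0.6] Fz err rot(deg, tool) to square: [ 0.32  0.41 -0.04]
tool shift mm [ 3.2 -1.6 45.5]
```

```bash
python3 -m jog '[[0.002,-0.001,0.016,0.3,0.4,0,1],[0,0,0.014,0,0,0,1],[0,0,0.008,0,0,0,1],[0,0,0.002,0,0,0,0.8],[0,0,0,0,0,0,0.6]]'; python3 p.py 471 236.3 19
```

```text
clock: 24.72
eef_pos: [475.6, 237.9, 28.9]
orientation: [0.003, 3.136, 0.006]
contact_force: [-0.5, -0.5, 0.3]
width: 63.9
24.7167 pos [475.6 237.9  28.9] w 63.9 F [-0.5 -0.5  0.3] Fz err rot(deg, tool) to square: [ 0.24  0.31 -0.12]
tool shift mm [ 4.7 -1.6  9.9]
```

```bash
python3 -m jog '[[0.004,-0.001,0.004,0.2,0.3,0,0.5],[0.001,0,0.004,0,0,0,0.5],[0,0,0.001,0,0,0,0.45],[0,0,0,0,0,0,0.4],[0,0,0,0,0,0,0.4]]'; python3 p.py 471 236.3 19
```

```text
clock: 25.13
eef_pos: [471.7, 238.4, 22.8]
orientation: [0.002, 3.138, 0.007]
contact_force: [-0.5, 0.5, -0.3]
width: 34.2
25.1333 pos [471.7 238.4  22.8] w 34.2 F [-0.5  0.5 -0.3] Fz err rot(deg, tool) to square: [ 0.24  0.21 -0.09]
tool shift mm [ 0.7 -2.1  3.7]
```

```bash
python3 -m jog '[[0.0005,-0.002,0.003,0.2,0.2,0,0.4],[0,0,0.001,0,0,0,0.3],[0,0,0,0,0,0,0.1],[0,0,0,0,0,0,0],[0,0,0,0,0,0,0]]'; python3 p.py 471 236.3 19
python3 -m jog '[[0,0,0,0,0,0,0],[0,0,0,0,0,0,0],[0,0,0,0,0,0,0],[0,0,0,0,0,0,0],[0,0,-0.008,0,0,0,0]]'; python3 p.py 471 236.3 19
```

```text
clock: 25.55
eef_pos: [471.5, 236.5, 19.2]
orientation: [0.002, 3.141, 0.001]
contact_force: [-0.7, -0.1, -0.0]
width: 14.1
25.55 pos [471.5 236.5  19.2] w 14.1 F [-0.7 -0.1 -0. ] Fz err rot(deg, tool) to square: [ 0.05  0.03 -0.06]
tool shift mm [ 0.5 -0.2  0.2]
clock: 25.97
eef_pos: [470.7, 235.8, 26.1]
orientation: [-0.002, -3.14, 0.001]
contact_force: [-0.3, -0.5, 0.4]
width: 14.1
25.9667 pos [470.7 235.8  26.1] w 14.1 F [-0.3 -0.5  0.4] Fz err rot(deg, tool) to square: [-0.04 -0.08 -0.09]
tool shift mm [-0.3  0.6  7.1]
```

```bash
python3 -m jog '[[0,0,-0.008,0,0,0,0],[0,0,-0.01,0,0,0,0],[0,0,-0.012,0,0,0,0],[0,0,-0.01,0,0,0,0],[0,0,0,0,0,0,0]]'; python3 p.py 449 -7 260
python3 - <<'E'
from tv import *
c=tcam(); L=[(14,35),(8,35),(36,9)]
draw("pics/w19.png",c,[(P,(0,0,255)) for P in tcirc(0,0,19.2,0,L)])
s=cam("scene"); cv2.imwrite("pics/s19.png",cv2.resize(s[0][90:190,250:400,::-1],None,fx=4,fy=4))
E
```

```text
clock: 26.38
eef_pos: [471.1, 236.0, 71.3]
orientation: [-0.002, -3.141, 0.0]
contact_force: [0.1, 0.9, 0.3]
width: 13.5
26.3833 pos [471.1 236.   71.3] w 13.5 F [0.1 0.9 0.3] Fz err rot(deg, tool) to square: [-0.01 -0.02 -0.07]
tool shift mm [  21.9 -243.1 -188.7]
```

View pics/w19.png

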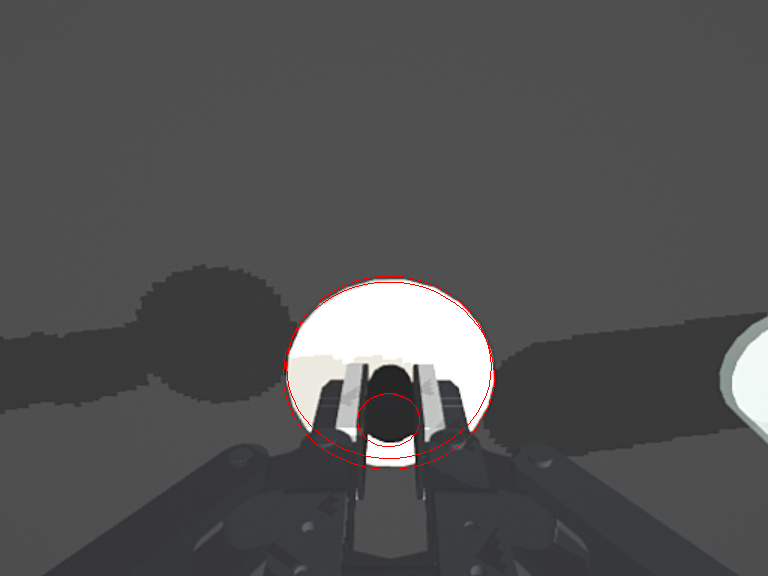

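View pics/s19.png

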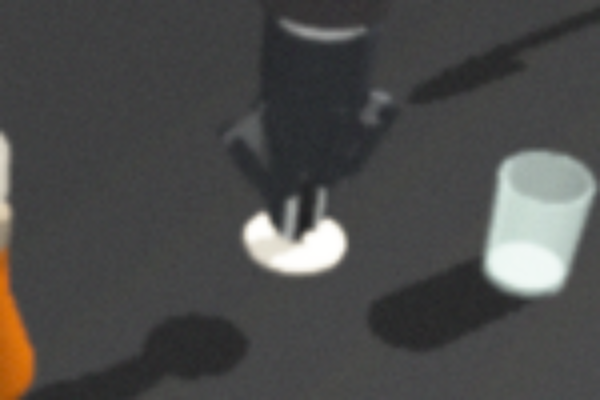

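The cover is held level and centred, matching the model within about 1 px. Raising and moving over the funnel.

```bash
python3 -m jog '[[0,0,-0.025,0,0,0,0],[0,0,-0.035,0,0,0,0],[0,0,-0.038,0,0,0,0],[0,0,-0.038,0,0,0,0],[0.002,-0.02,-0.03,0,0,0,0]]'; python3 p.py 449 -7 255
```

```text
clock: 26.9
eef_pos: [464.3, 213.1, 231.2]
orientation: [-0.004, -3.124, 0.024]
contact_force: [1.9, 0.3, 0.4]
width: 14.0
26.9 pos [464.3 213.1 231.2] w 14.0 F [1.9 0.3 0.4] Fz err rot(deg, tool) to square: [-0.87 -1.02 -0.14]
tool shift mm [  15.2 -220.5  -20.2]
```

```bash
python3 -m jog '[[0.003,-0.028,-0.01,0,0,0,0],[0.003,-0.034,0,0,0,0,0],[0.003,-0.036,0,0,0,0,0],[0.003,-0.036,0,0,0,0,0],[0.003,-0.036,0,0,0,0,0]]'; python3 p.py 449 -7 250
```

```text
clock: 27.32
eef_pos: [451.0, 42.5, 249.6]
orientation: [0.008, -3.133, 0.014]
contact_force: [1.5, -0.7, -0.4]
width: 14.1
27.3167 pos [451.   42.5 249.6] w 14.1 F [ 1.5 -0.7 -0.4] Fz err rot(deg, tool) to square: [-0.5  -0.52  0.3 ]
tool shift mm [  2.3 -49.5   0.1]
```

```bash
python3 -m jog '[[0.001,-0.02,0,-0.4,-0.4,0.3,0],[0,-0.016,0,0,0,0,0],[0,-0.009,0,0,0,0,0],[0,0,0,0,0,0,0],[0,0,0,0,0,0,0]]'; python3 p.py 449 -7 225
python3 - <<'E'
from h import *
for n in("wrist","scene"):
    s=readout.read_state();c=cam(n,s=s)
    overlay(f"pics/{n}20.png",*c,[(449,-7,189,30),(449,-7,189,26)],sc=1.5 if n=="wrist" else 4,crop=None if n=="wrist" else (170,50,150,140))
E
```

```text
clock: 27.73
eef_pos: [446.4, -10.5, 247.5]
orientation: [-0.011, -3.136, 0.003]
contact_force: [-0.9, 0.4, -0.6]
width: 13.9
27.7333 pos [446.4 -10.5 247.5] w 13.9 F [-0.9  0.4 -0.6] Fz err rot(deg, tool) to square: [-0.12 -0.32 -0.39]
tool shift mm [-2.7  3.6 22.4]
```

View pics/wrist20.png

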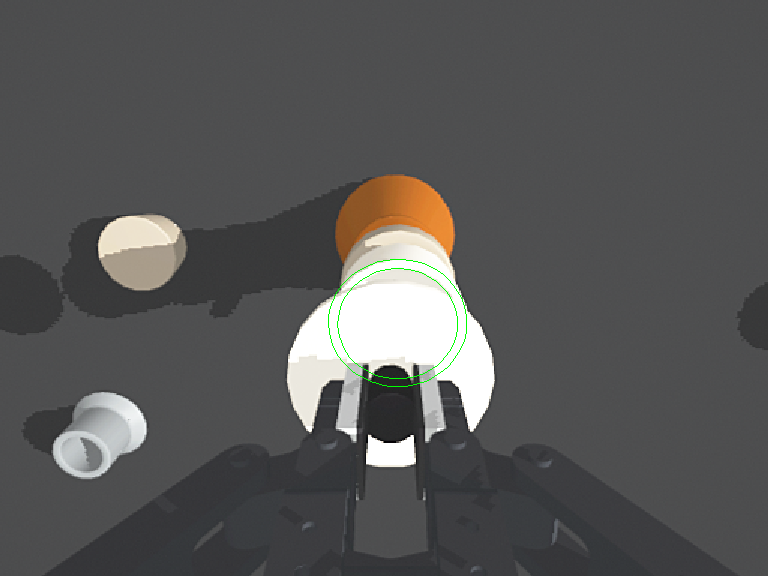

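View pics/scene20.png

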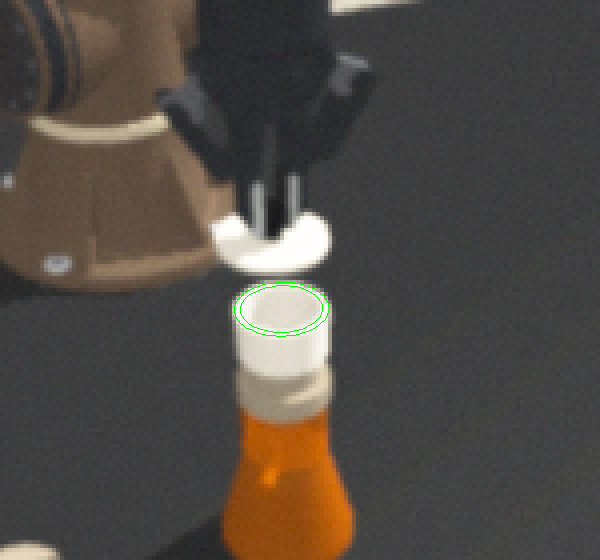

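```bash
python3 -m jog '[[-0.0025,0.0035,0.004,-0.1,-0.3,-0.3,0],[0,0,0.006,0,0,0,0],[0,0,0.007,0,0,0,0],[0,0,0.004,0,0,0,0],[0,0,0,0,0,0,0]]'; python3 p.py 449 -7 215
```

```text
clock: 28.25
eef_pos: [449.7, -2.9, 223.4]
orientation: [0.007, -3.141, 0.0]
contact_force: [-0.2, -0.2, 0.3]
width: 14.2
28.25 pos [449.7  -2.9 223.4] w 14.2 F [-0.2 -0.2  0.3] Fz err rot(deg, tool) to square: [-0.01 -0.05  0.27]
tool shift mm [ 0.7 -4.1  8.4]
```

```bash
python3 -m jog '[[0.0005,-0.004,0.002,0,0,0.2,0],[0,0,0.002,0,0,0,0],[0,0,0.002,0,0,0,0],[0,0,0,0,0,0,0],[0,0,0,0,0,0,0]]'; python3 p.py 449 -7 215
```

```text
clock: 28.67
eef_pos: [449.0, -7.1, 216.2]
orientation: [0.002, -3.14, 0.001]
contact_force: [-0.1, -0.0, -1.2]
width: 14.1
28.6667 pos [449.   -7.1 216.2] w 14.1 F [-0.1 -0.  -1.2] Fz err rot(deg, tool) to square: [-0.05 -0.12  0.08]
tool shift mm [-0.   0.1  1.2]
```

```bash
python3 -m jog '[[0,0,0.004,0,0,0,0],[0,0,0.003,0,0,0,0],[0,0,0.002,0,0,0,0],[0,0,0,0,0,0,0],[0,0,0,0,0,0,0]]'; python3 p.py 449 -7 202
python3 - <<'E'
from h import *
for n in("wrist","scene"):
    s=readout.read_state();c=cam(n,s=s)
    overlay(f"pics/{n}21.png",*c,[(449,-7,189,30)],sc=1.5 if n=="wrist" else 4,crop=None if n=="wrist" else (170,50,150,140))
E
```

```text
clock: 29.08
eef_pos: [449.2, -7.3, 206.6]
orientation: [0.002, -3.14, 0.001]
contact_force: [0.4, 0.4, -0.2]
width: 13.9
29.0833 pos [449.2  -7.3 206.6] w 13.9 F [ 0.4  0.4 -0.2] Fz err rot(deg, tool) to square: [-0.03 -0.07  0.06]
tool shift mm [0.1 0.3 4.6]
```

View pics/scene21.png

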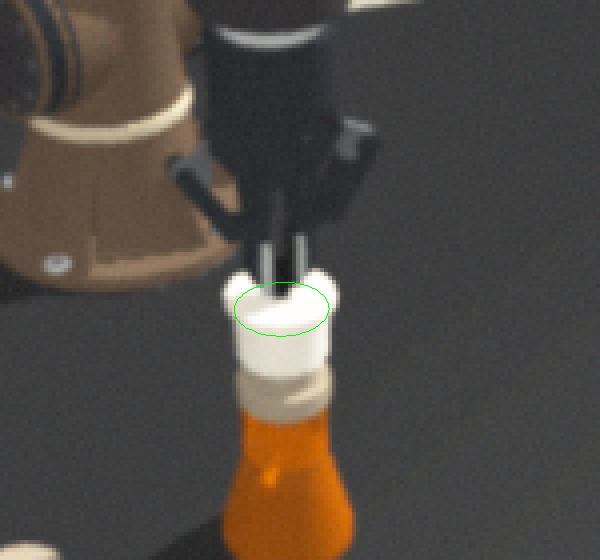

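The cover is centred over the funnel and just above it. Lowering slowly.

```bash
python3 -m jog '[[0,0,0.0015,0,0,0,0],[0,0,0.0015,0,0,0,0],[0,0,0.001,0,0,0,0],[0,0,0.001,0,0,0,0],[0,0,0,0,0,0,0]]'; python3 p.py 449 -7 200
```

```text
clock: 29.6
eef_pos: [449.4, -7.1, 201.5]
orientation: [0.002, -3.141, 0.0]
contact_force: [0.6, -0.3, -0.4]
width: 13.8
29.6 pos [449.4  -7.1 201.5] w 13.8 F [ 0.6 -0.3 -0.4] Fz err rot(deg, tool) to square: [-0.02 -0.02  0.06]
tool shift mm [0.4 0.1 1.5]
```

```bash
python3 -m jog '[[0,0,0.001,0,0,0,0],[0,0,0.001,0,0,0,0],[0,0,0.001,0,0,0,0],[0,0,0.001,0,0,0,0],[0,0,0,0,0,0,0]]'; python3 p.py 449 -7 200
```

```text
clock: 30.02
eef_pos: [451.3, -7.1, 200.8]
orientation: [-0.004, 3.137, -0.001]
contact_force: [0.3, -0.3, 0.4]
width: 13.7
30.0167 pos [451.3  -7.1 200.8] w 13.7 F [ 0.3 -0.3  0.4] Fz err rot(deg, tool) to square: [-0.03  0.25  0.15]
tool shift mm [2.3 0.2 0.8]
```

```bash
python3 -m jog '[[0.0015,0,0.0015,0,0.2,0,0],[0,0,0.001,0,0,0,0],[0,0,0.001,0,0,0,0],[0,0,0.001,0,0,0,0],[0,0,0.001,0,0,0,0]]'; python3 p.py 449 -7 200
```

```text
clock: 30.43
eef_pos: [452.8, -7.2, 200.3]
orientation: [-0.007, 3.133, -0.002]
contact_force: [-4.3, 1.3, 11.8]
width: 13.8
30.4333 pos [452.8  -7.2 200.3] w 13.8 F [-4.3  1.3 11.8] Fz err rot(deg, tool) to square: [-0.06  0.49  0.27]
tool shift mm [3.8 0.2 0.2]
```

Contact at 12 N, at the expected height of 200. Easing off and releasing.

```bash
python3 -m jog '[[0.002,0,-0.001,0,0,0,0],[0,0,0,0,0,0,0.15],[0,0,0,0,0,0,0.3],[0,0,0,0,0,0,0.5],[0,0,0,0,0,0,0.6]]'; python3 p.py 449 -7 200
python3 -m jog '[[0,0,0,0,0,0,0.6],[0,0,-0.015,0,0.3,0,0.6],[0,0,-0.02,0,0,0,0.6],[0,0,-0.025,0,0,0,0.6],[0,0,-0.02,0,0,0,0.8]]'; python3 p.py 449.6 -7 115
python3 - <<'E'
from h import *
for n in("wrist","scene"):
    s=readout.read_state();c=cam(n,s=s)
    overlay(f"pics/{n}22.png",*c,[(449,-7,195,35),(449,-7,189,35),(449,-7,217,9)],sc=1.5 if n=="wrist" else 4,crop=None if n=="wrist" else (170,50,150,140))
E
```

```text
clock: 30.85
eef_pos: [450.2, -7.2, 200.7]
orientation: [-0.007, 3.134, -0.001]
contact_force: [-0.2, 0.4, -0.3]
width: 49.0
30.85 pos [450.2  -7.2 200.7] w 49.0 F [-0.2  0.4 -0.3] Fz err rot(deg, tool) to square: [-0.04  0.44  0.26]
tool shift mm [1.3 0.2 0.7]
clock: 31.27
eef_pos: [446.9, -8.0, 277.8]
orientation: [0.006, -3.132, 0.007]
contact_force: [0.2, -0.4, 0.7]
width: 61.7
31.2667 pos [446.9  -8.  277.8] w 61.7 F [ 0.2 -0.4  0.7] Fz err rot(deg, tool) to square: [-0.24 -0.53  0.22]
tool shift mm [ -4.2   1.6 162.8]
```

View pics/scene22.png

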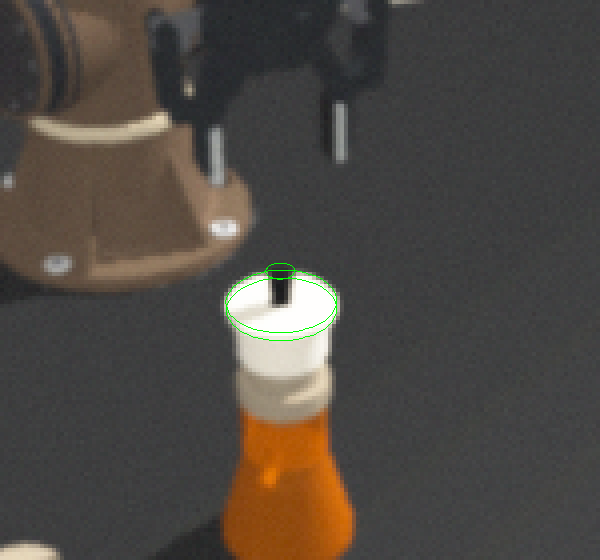

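View pics/wrist22.png

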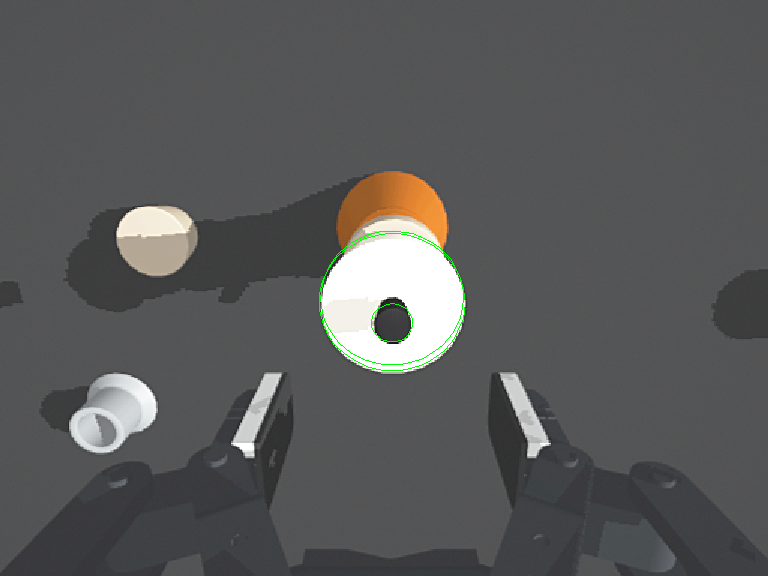

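The cover is seated level, with disc and knob matching the overlays in both views. I'll back off a little, let it settle, and hand in.

```bash
python3 -m jog '[[-0.01,0,-0.02,0,0,0,1],[-0.01,0,-0.01,0,0,0,1],[0,0,0,0,0,0,1],[0,0,0,0,0,0,1],[0,0,0,0,0,0,1]]'; python3 -m jog '[[0,0,0,0,0,0,1],[0,0,0,0,0,0,1],[0,0,0,0,0,0,1],[0,0,0,0,0,0,1],[0,0,0,0,0,0,1]]'
python3 - <<'E'
from h import *
c=cam("scene"); cv2.imwrite("pics/final.png",cv2.resize(c[0][:,:,::-1],None,fx=1.5,fy=1.5))
E
```

```text
clock: 31.78
eef_pos: [467.9, -7.3, 308.2]
orientation: [0.005, -3.135, 0.003]
contact_force: [-0.3, -0.4, -0.4]
width: 85.4
clock: 32.2
eef_pos: [465.3, -7.6, 305.1]
orientation: [0.006, -3.13, 0.005]
contact_force: [-1.0, 0.8, -0.2]
width: 85.6
```

View pics/final.png

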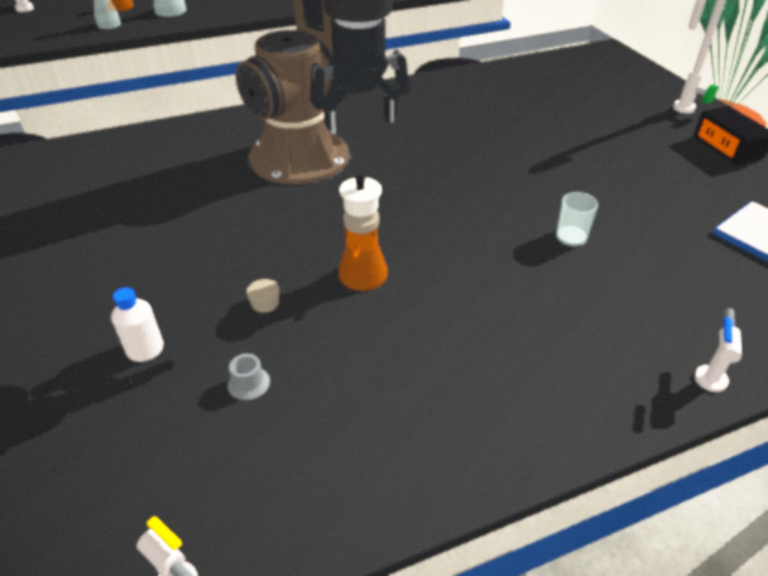

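The final picture shows the complete stack at (362,230). The stopper (263,295), beaker (577,218) and bottle (137,325) have not moved.

```bash
python3 - <<'E'
from workcell import robot
print(robot.hand_in())
E
```

```text
the job is handed in; nothing more can be done
None
```

The filtration set is built on the flask: large adapter, small adapter, funnel and cover, in that order. Each piece was pressed lightly onto its seat (12–16 N) and released before the next was fetched. I handed in at about 32 s of the 152 s allowed; the hand-in reports no verdict.

**Checks that agreed:** after each release, the rim outlines projected at the seated heights matched both the wrist and scene pictures to about 1–2 mm, with every piece level. In the last picture the stopper, beaker and wash bottle look where they started, and the open gripper is clear of the stack.

**Checks that disagreed:** contact came about 4.5 mm lower than the in-hand picture fits predicted for the large adapter and the funnel, and about 2 mm lower for the small adapter. The pictures after release still showed all three at their seated heights. The cover made contact where I expected.

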